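# Load, lid and clamp the curing pot

## Robot

A 7-joint arm with a two-finger parallel gripper is mounted at the origin on the work surface. World frame = base frame: x ahead of the robot, y to its left, z up, the work surface at z = 0. Lengths are in m, angles in rad, forces in N, time in s.
With the tool pointing down it reaches from about 0.425 to 0.925 m from the base axis. Payload 6.8 kg.
Tool frame: the origin (TCP) lies midway between the tips of the shut fingers; the grasp point (between the pads) lies 19 mm behind it; z points along the fingers, y is the line along which they close (so a half turn about z gives the same grasp; the last joint's range is limited). The gripper opens to 85 mm and grips with 20 to 120 N. Pads are 22 mm wide; open, the fingers measure 114 mm over their backs; the gripper's body (76 mm by 85 mm) begins 54 mm behind the grasp point. The pads swing forward as they close: fully open they stand 13 mm farther back than shut.
Start: joints at [-1.268, 0.477, 0.022, 1.555, -0.011, 1.109, -0.083], TCP at [0.27, 0.619, 0.231] pointing down, gripper open.
Joint ranges: [-2.96, 2.96], [-0.34, 2.1], [-1.41, 1.46], [0.24, 2.44], [-1.37, 4.51], [0.17, 1.92], [-2.96, 2.96]. Speed limits (rad/s): [2.39, 2.39, 3.14, 3.14, 3.14, 3.14, 3.14].

## Interface

Orientations are given as a rotation vector (axis times angle).
In Python, from bench import r gives the robot as it stands. The module is installed in compiled form; this text tells all that it offers.
- The arm moves only by the tool apply_moves, never from a script. Its argument "rows" is a list of rows, each a list of 6 numbers: the shift along the tool's x, y, z scaled (see below), then the turn, a rotation vector about the tool's x, y, z scaled (see below). A call has 1 to 5 rows; each row is the pose to reach, as a shift and turn from the pose commanded when the call began, along the tool's axes at that moment; what a row does not reach only later rows make up. The controller multiplies each number of a shift by 0.25 m and each number of a turn by 90 degrees. A row lasts 1/8 s, in which the tool goes at most 62.5 mm and 10.7 degrees, less where a joint would pass 70% of its speed; a pose out of reach is approached as far as the arm can. A call with a number of a shift or a turn outside -1 to 1 is refused whole. A call with a gripper value outside its range is refused whole. "claw" is the opening, from 0 (shut) to 1 (fully open), set as the call begins (left out, the last holds). The fingers move at their own pace and stop on an object; "newtons" is the grip in N (left out, the last holds). Time passes only in rows, so rows that repeat a pose let the fingers close. It gives the time, the measured TCP pose, the force, the opening and the grip force at its end, in the units of the state.
- r.get_obs(): the state, without advancing time (a new reading comes with each control period).
- r.grab_frame(name): name is "scene" or "top"; returns a dict with "pixels" (384x512x3 uint8, red, green, blue), "intrinsics" (3x3 intrinsics, pixels), "eye" and "attitude" of the camera in the world. Camera axes: x right, y up, looking along -z (the intrinsics and any distortion apply to the point x, -y, -z); pixel columns grow to the right and rows downward; lengths in m; the calibration is good to about 2 mm. A picture is of the moment at which its call begins. There is no depth.
- r.hand_in(): hands the job in; it is judged then, once.
Trained networks look in a picture, given as the dict that the camera call returned (one of the last four; its "shot" number tells which), for a name from the list of things; names that differ only in an ending like _2 or _b are one class to them, and where a whole thing is asked for, a point or a joint stands for the part that bears it (a point fixed in the world has none). Each returns a list of dicts, best first, with "conf" (0 to 1); they miss things now and then, are a little off and sometimes report something else, mostly with a low value. They report only what shows in the picture. A call takes as long as a camera call. They do not tell look-alikes from the thing itself.
- r.search_frame(picture, thing): "rect" ([left, top, width, height] in pixels, round what is visible of it).
- r.outline_of(picture, thing): "pixels" (384x512 bool, what is visible of it) and "rect" ([left, top, width, height] in pixels, round what is visible of it).
- r.landmark_of(picture, thing): "point" ([column, row] in pixels: a listed point, or the origin of a listed thing).
The state is a dict: "clock": time; "joints": joint angles; "qvel": joint speeds; "tau": joint torques, N m; "tcp_pos": TCP position; "orientation": TCP orientation; "contact_force": force on the tool from outside, world axes, zero at the start; "moment": the same for the moment, N m; "grip_width": finger opening in m; "gripper_force": force on a finger pad.
Only numpy, scipy, OpenCV 4.12 (cv2) and the standard library are available. Lean on these libraries where they do the work, as an engineer would, in place of code of your own. Each camera call takes 0.05 s, during which the arm holds its last target. There are 200 camera calls.

## Task

Stand every sensor module from the blue mat upright in the curing pot, board side up; lift the clear lid off its hanger, lay it flat on the pot and let go. Then clamp it down evenly: starting at the red T-handle and going round clockwise seen from above, give each of the four clamps one quarter turn clockwise, then go round again in the same order with a second quarter turn each, so that every clamp ends at exactly two quarter turns. Leave the tin, the flux bottle and the solder reel where they are.

Things in the scene. Friction and masses are not known exactly. Their poses are not given: they have to be found in the camera images.
- module1: Round sensor module, a black potting shell 56 mm in diameter and 34 mm high with a round green circuit board on top (with its parts 39 mm high), 120 g. Origin at the centre of its underside, z up when it stands with the board up. Two or three of the four modules are present, on the blue mat (2 mm thick); an absent one reads None from the start.
- module2: Round sensor module, a black potting shell 56 mm in diameter and 34 mm high with a round green circuit board on top (with its parts 39 mm high), 120 g. Origin at the centre of its underside, z up when it stands with the board up. Two or three of the four modules are present, on the blue mat (2 mm thick); an absent one reads None from the start.
- module3: Round sensor module, a black potting shell 56 mm in diameter and 34 mm high with a round green circuit board on top (with its parts 39 mm high), 120 g. Origin at the centre of its underside, z up when it stands with the board up. Two or three of the four modules are present, on the blue mat (2 mm thick); an absent one reads None from the start.
- module4: Round sensor module, a black potting shell 56 mm in diameter and 34 mm high with a round green circuit board on top (with its parts 39 mm high), 120 g. Origin at the centre of its underside, z up when it stands with the board up. Two or three of the four modules are present, on the blue mat (2 mm thick); an absent one reads None from the start.
- pot: The curing pot, a round aluminium vessel fixed to the bench; origin at the centre of its underside on the bench, z up. Inside: floor 8 mm above the bench, clear radius 90 mm, 50 mm deep. Four T-handle clamps stand round it, axes 120 mm from the pot's axis, 90 degrees apart. Between clamps 1 and 2 a gauge, opposite it an air cock, both under 72 mm high, reach out to 147 mm from the axis.
- pot_floor (a point): Centre of the pot's inner floor, 8 mm above the bench.
- pot_rim (a point): Centre of the pot's mouth (clear radius 90 mm) in the plane of the rim's top, 58 mm above the bench.
- lid: The pot's lid: thick clear round plate, radius 98 mm, 10 mm thick, 0.45 kg, with a locating lip below (radius 85, 5 mm deep) and a blue bridge handle on top. Origin at the centre of the plate's underside, the face that lies on the rim; z up through the handle. Seated, the origin is at pot_rim, at any yaw. With the clamps at 0 it passes down between them (10 mm spare all round). At the start it hangs level on the hanger.
- lid_handle (a point): Middle of the lid's handle, on its axis, 50 mm above the lid's origin: a good height to grip. The handle stands from 10 to 73 mm above the lid's origin, 44 mm wide along the lid's y, 14 mm along its x; its opening, 28 mm along y and 55 mm high, goes through along x, and the hook's wire passes through it. Grip it across y on the outer sides of its two legs. Axes as the lid.
- hanger_hook (a point): Where the lid hangs: top of the horizontal 10 mm hook wire, 185 mm above the bench. The wire runs along this frame's x; the upturned tip lies 44 mm towards -x (roughly towards the pot), the post 135 mm towards +x, no higher than the wire. To unhook: lift the lid 22 to 30 mm, move it along -x by 80 mm, and raise it no more until 170 mm away (the plate is under the wire); it clears the clamps at that height.
- hanger_tip (a point): Highest point of the hook's upturned tip, 203 mm above the bench (18 mm above the bearing line).
- clamp1 (a joint): Turn of clamp 1 (the red T-handle, the first), rad: near 0 at the start (slack), growing clockwise seen from above; 1.571 is one quarter turn, 3.142 two. Stays where left (friction 0.2 N m), has no stop at two quarters. A steel half-moon cam under the bar (radius 32 mm, 71 to 79 mm above the bench) faces outward at 0 and lies fully over the lid's edge at two quarters.
- clamp2 (a joint): Turn of clamp 2 (black T-handle, number 2 going round clockwise from the red one), rad: near 0 at the start (slack), growing clockwise seen from above; 1.571 is one quarter turn, 3.142 two. Stays where left (friction 0.2 N m), has no stop at two quarters. A steel half-moon cam under the bar (radius 32 mm, 71 to 79 mm above the bench) faces outward at 0 and lies fully over the lid's edge at two quarters.
- clamp3 (a joint): Turn of clamp 3 (black T-handle, number 3 going round clockwise from the red one), rad: near 0 at the start (slack), growing clockwise seen from above; 1.571 is one quarter turn, 3.142 two. Stays where left (friction 0.2 N m), has no stop at two quarters. A steel half-moon cam under the bar (radius 32 mm, 71 to 79 mm above the bench) faces outward at 0 and lies fully over the lid's edge at two quarters.
- clamp4 (a joint): Turn of clamp 4 (black T-handle, number 4 going round clockwise from the red one), rad: near 0 at the start (slack), growing clockwise seen from above; 1.571 is one quarter turn, 3.142 two. Stays where left (friction 0.2 N m), has no stop at two quarters. A steel half-moon cam under the bar (radius 32 mm, 71 to 79 mm above the bench) faces outward at 0 and lies fully over the lid's edge at two quarters.
- clamp1_grip (a point): Middle of clamp 1's T-handle bar, on the turning axis, 104 mm above the bench. The bar is 56 mm long along this frame's y, 14 mm wide along its x and 18 mm high; z up. The frame turns with the handle. At 0 the bar lies tangent to the rim, at one quarter it points to the pot's axis, at two it is tangent again.
- clamp2_grip (a point): Middle of clamp 2's T-handle bar, on the turning axis, 104 mm above the bench. The bar is 56 mm long along this frame's y, 14 mm wide along its x and 18 mm high; z up. The frame turns with the handle. At 0 the bar lies tangent to the rim, at one quarter it points to the pot's axis, at two it is tangent again.
- clamp3_grip (a point): Middle of clamp 3's T-handle bar, on the turning axis, 104 mm above the bench. The bar is 56 mm long along this frame's y, 14 mm wide along its x and 18 mm high; z up. The frame turns with the handle. At 0 the bar lies tangent to the rim, at one quarter it points to the pot's axis, at two it is tangent again.
- clamp4_grip (a point): Middle of clamp 4's T-handle bar, on the turning axis, 104 mm above the bench. The bar is 56 mm long along this frame's y, 14 mm wide along its x and 18 mm high; z up. The frame turns with the handle. At 0 the bar lies tangent to the rim, at one quarter it points to the pot's axis, at two it is tangent again.
- tin: Bystander: brass tin with brushes and tools, radius 36 mm, 95 mm high (about 165 mm with the tools), loose; origin at the centre of its underside.
- flux_bottle: Bystander: small white bottle, radius 20 mm, 90 mm high, loose; origin at the centre of its underside.
- solder_reel: Bystander: orange reel of solder, radius 30 mm, 46 mm high, loose; origin at the centre of its underside.
Things that resemble listed ones, but are neither listed nor needed, are in the scene too. Of the things that look like the lid, the larger one is meant. What is shaped like the module3 but pink is not meant.

How it is judged:
By the outcome, as a careful person would: the job done as asked, in the order asked, and still so for the second after the job is handed in, with the robot touching nothing.
Of module1, module2, module3, module4 only 2 to 3 are there at a start; the rules pass over those that are not, and their reading is None.
At some moment in a run one of module1, module2, module3, module4 may be knocked a few centimetres aside while the robot is not near it.
It also fails if it takes over 210 s, if anything falls off the work surface, if the arm or the gripper's body presses on something with over 40 N, if the wrist force passes 120 N, or if a joint passes its speed limit or range.

## Working session

There is one attempt and no reset: what is moved stays moved. The work goes in short steps, Python scripts to look and compute and a tool call to move; the robot and the scene stay as the last step left them, time stands still between calls to the robot, and variables do not carry over. Pictures are saved under pics/ and viewed, at most 14 in all, crops included, and the job is handed in when it is done.

Besides the shell and the picture viewer there is one more tool, called after ">>>" as name([rows], argument=value, ...), one row to a line, values as JSON. apply_moves: Moves the arm, as the interface text tells. Its arguments: {"type":"object","properties":{"rows":{"type":"array","items":{"type":"array","items":{"type":"number"}}},"claw":{"type":"number"},"newtons":{"type":"number"}},"required":["rows"]}

```bash
mkdir -p pics
cat > h.py <<'E'
import numpy as np, cv2
from scipy.spatial.transform import Rotation as R
from bench import r
def att(f):
    a=np.array(f["attitude"],float)
    return R.from_rotvec(a).as_matrix() if a.size==3 else a
def ray(f,p):
    K=np.array(f["intrinsics"]);d=np.linalg.solve(K,[p[0],p[1],1.]);d=att(f)@(d*[1,-1,-1]);return np.array(f["eye"]),d
def atz(f,p,z):
    e,d=ray(f,p);return e+d*(z-e[2])/d[2]
def proj(f,X):
    q=att(f).T@(np.array(X)-f["eye"])*[1,-1,-1];q=np.array(f["intrinsics"])@q;return q[:2]/q[2]
def save(f,n): cv2.imwrite(f"pics/{n}.png",f["pixels"][:,:,::-1])
E
python3 - <<'E'
from h import *
o=r.get_obs();print({k:np.round(v,3) for k,v in o.items()})
Z=dict(module1=.041,pot_floor=.008,pot_rim=.058,pot=0,lid=.0,lid_handle=.16,hanger_hook=.185,hanger_tip=.203,clamp1_grip=.104,clamp2_grip=.104,clamp3_grip=.104,clamp4_grip=.104,tin=0,flux_bottle=0,solder_reel=0)
for c in("top","scene"):
    f=r.grab_frame(c);save(f,c+"0");print(c,np.round(f["eye"],3),np.round(att(f),3).tolist(),np.round(f["intrinsics"],1).tolist(),f.keys())
    for n in Z:
        L=r.landmark_of(f,n)
        print(n,[(round(l["conf"],2),np.round(l["point"]).tolist(),np.round(atz(f,l["point"],.002 if 'module' in n else Z[n])[:2],3).tolist()) for l in L[:6]])
E
```

```text
{'clock': np.float64(0.0), 'joints': array([-1.268,  0.478,  0.022,  1.556, -0.012,  1.109, -0.083]), 'qvel': array([ 0.001,  0.001,  0.   ,  0.001, -0.001,  0.   , -0.001]), 'tau': array([-0.0000e+00, -5.9646e+01,  1.6080e+00, -2.8119e+01,  1.3000e-02,
        1.0000e-02, -0.0000e+00]), 'tcp_pos': array([0.269, 0.618, 0.23 ]), 'orientation': array([-6.410e-01, -3.075e+00,  3.000e-03]), 'contact_force': array([ 0.297,  0.965, -0.503]), 'moment': array([-0.018, -0.007, -0.045]), 'gripper_force': np.float64(0.0), 'grip_width': np.float64(0.085)}
top [0.359 0.034 1.158] [[0.004, 0.986, -0.167], [-1.0, 0.002, -0.011], [-0.011, 0.167, 0.986]] [[412.7, 0.0, 257.3], [0.0, 412.7, 194.4], [0.0, 0.0, 1.0]] dict_keys(['pixels', 'intrinsics', 'eye', 'attitude', 'shot'])
module1 [(0.84, [127.0, 224.0], [0.468, 0.413]), (0.7, [174.0, 193.0], [0.558, 0.284]), (0.51, [391.0, 219.0], [0.485, -0.328])]
pot_floor [(0.74, [288.0, 187.0], [0.576, -0.039]), (0.17, [192.0, 128.0], [0.748, 0.237])]
pot_rim [(0.58, [288.0, 181.0], [0.583, -0.036])]
pot [(0.73, [287.0, 188.0], [0.573, -0.038])]
lid [(0.78, [3
[... 1413 characters left out ...]
282, -0.22])]
lid_handle [(0.91, [158.0, 148.0], [0.393, -0.187]), (0.88, [114.0, 170.0], [0.448, -0.295])]
hanger_hook [(0.62, [110.0, 172.0], [0.475, -0.295])]
hanger_tip [(0.85, [130.0, 164.0], [0.472, -0.243]), (0.39, [224.0, 171.0], [0.527, -0.025])]
clamp1_grip [(0.62, [173.0, 212.0], [0.557, -0.161])]
clamp2_grip [(0.62, [220.0, 173.0], [0.454, -0.035])]
clamp3_grip [(0.77, [272.0, 211.0], [0.591, 0.081])]
clamp4_grip [(0.55, [221.0, 254.0], [0.688, -0.053])]
tin [(0.72, [341.0, 211.0], [0.553, 0.283]), (0.63, [180.0, 308.0], [0.764, -0.169])]
flux_bottle [(0.8, [291.0, 162.0], [0.364, 0.18]), (0.5, [221.0, 255.0], [0.639, -0.057])]
solder_reel [(0.86, [344.0, 280.0], [0.751, 0.238])]
```

View pics/top0.png

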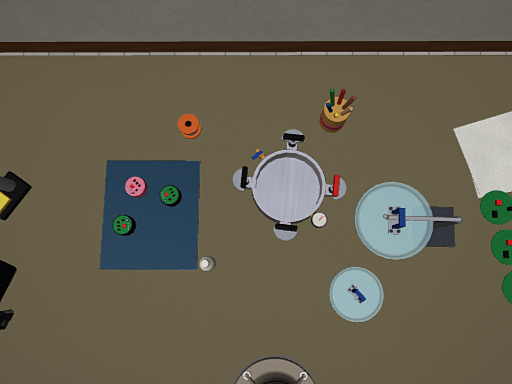

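View pics/scene0.png

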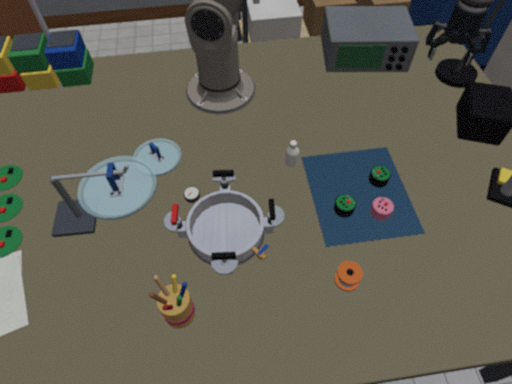

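Top view: two green modules at (170,195) and (123,225), with the pink decoy at (135,186). The pot is at (288,187), and the red clamp is at its right (336,185). The large lid hangs on the hook at (397,218), with the hook tip near (386,217); the small lid at (357,293) is a decoy. The scene view agrees.

```bash
cat >> h.py <<'E'
def tri(obs):
    A=np.zeros((3,3));b=np.zeros(3)
    for f,p in obs:
        e,d=ray(f,p);d=d/np.linalg.norm(d);M=np.eye(3)-np.outer(d,d);A+=M;b+=M@e
    return np.linalg.solve(A,b)
def boards(f,z=.037,amin=60):
    p=cv2.cvtColor(f["pixels"],cv2.COLOR_RGB2HSV);m=cv2.inRange(p,(45,90,40),(85,255,255))
    m=cv2.morphologyEx(m,cv2.MORPH_CLOSE,np.ones((7,7)))
    out=[]
    for c in cv2.findContours(m,0,2)[0]:
        if cv2.contourArea(c)>amin:
            (u,v),rad=cv2.minEnclosingCircle(c);out.append((np.round(atz(f,(u,v),z)[:2],3).tolist(),round(rad,1)))
    return out
def to(pos,yawdeg):
    """shift/turn units for TCP at pos, tool down, tool y along yawdeg (mod 180)"""
    o=r.get_obs();M=R.from_rotvec(o["orientation"]).as_matrix()
    s=M.T@(np.array(pos)-o["tcp_pos"])/.25
    best=None
    for k in(0,180):
        a=np.radians(yawdeg+k);y=np.array([np.cos(a),np.sin(a),0]);z=np.array([0,0,-1.]);x=np.cross(y,z)
        t=R.from_matrix(M.T@np.column_stack([x,y,z])).as_rotvec()/(np.pi/2)
        if best is None or np.linalg.norm(t)<np.linalg.norm(best):best=t
    print("tcp",np.round(o["tcp_pos"],4),"yaw",round(np.degrees(np.arctan2(M[1,1],M[0,1])),2),"j7",round(o["joints"][6],2),"clk",round(o["clock"],2),"w",round(float(o["grip_width"]),4),"F",np.round(o["contact_force"],1))
    print("->",pos,yawdeg,"shift",np.round(s,4),"turn",np.round(best,4));return s,best
E
python3 - <<'E'
from h import *
f=r.grab_frame("top");g=r.grab_frame("scene")
print(boards(f),boards(g))
for n,i in dict(pot_rim=0,pot_floor=0,lid_handle=0,hanger_tip=0).items():
    a=r.landmark_of(f,n);b=r.landmark_of(g,n)
    a=min(a,key=lambda l:np.linalg.norm(np.array(l["point"])-([398,218] if n[0] in"lh" else [288,185])))
    b=min(b,key=lambda l:np.linalg.norm(np.array(l["point"])-([117,170] if n[0] in"lh" else [224,228])))
    print(n,a["point"],b["point"],np.round(tri([(f,a["point"]),(g,b["point"])]),3))
# red handle, rim ellipse
for im,nm in((f,"top"),(g,"scene")):
    p=cv2.cvtColor(im["pixels"],cv2.COLOR_RGB2HSV);m=cv2.inRange(p,(0,170,90),(6,255,255))
    for c in cv2.findContours(m,0,2)[0]:
        if cv2.contourArea(c)>30: print(nm,"red",cv2.minAreaRect(c),np.round(atz(im,cv2.minAreaRect(c)[0],.11),3))
    p=cv2.resize(im["pixels"],None,fx=3,fy=3,interpolation=cv2.INTER_CUBIC)
    q=p[360:780,660:1380] if nm=="top" else p[470:840,450:870]
    cv2.imwrite(f"pics/crop_{nm}.png",q[:,:,::-1])
to([.558,.287,.15],0)
E
```

```text
[([0.465, 0.416], 9.7), ([0.409, -0.61], 57.2), ([0.548, 0.291], 9.5)] [([0.551, 0.29], 10.0), ([0.468, 0.415], 9.6), ([0.441, -0.615], 46.0), ([-0.156, -0.507], 21.7), ([-0.057, 0.514], 26.5), ([-0.269, -0.679], 23.2)]
pot_rim [290.2, 183.8] [224.3, 221.2] [ 0.575 -0.041  0.058]
pot_floor [282.8, 189.8] [223.4, 232.2] [ 0.569 -0.036 -0.008]
lid_handle [397.7, 217.5] [154.8, 149.0] [ 0.464 -0.218  0.254]
hanger_tip [392.1, 220.4] [111.0, 173.7] [ 0.465 -0.289  0.164]
top red ((335.6275939941406, 184.96896362304688), (5.397956371307373, 20.429189682006836), 4.763641834259033) [ 0.561 -0.156  0.11 ]
scene red ((174.5, 213.0), (18.0, 5.0), 90.0) [ 0.565 -0.156  0.11 ]
scene red ((14.276155471801758, 77.24077606201172), (26.82868766784668, 13.688905715942383), 25.559967041015625) [-0.031 -0.654  0.11 ]
tcp [0.2696 0.6188 0.2313] yaw 66.46 j7 -0.08 clk 2.1 w 0.0854 F [-0.2 -0.2 -0.6]
-> [0.558, 0.287, 0.15] 0 shift [-1.5879 -0.7561  0.3252] turn [-0.      0.      0.7385]
```

View pics/crop_top.png

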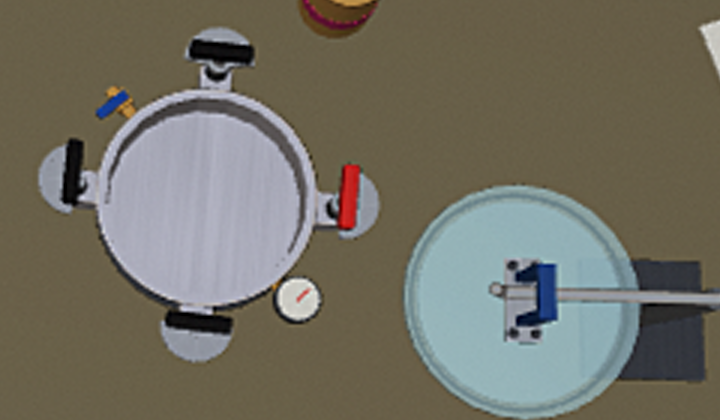

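>>> apply_moves([
  [-0.2,-0.1,0,0,0,0],
  [-0.4,-0.2,0,0,0,0.1],
  [-0.6,-0.3,0,0,0,0.2],
  [-0.8,-0.38,0,0,0,0.3],
  [-0.8,-0.38,0,0,0,0.4],
], claw=1)

```text
clock: 2.72
tcp_pos: [0.4198, 0.4469, 0.2319]
orientation: [1.578, 2.713, 0.0]
contact_force: [-0.7, 0.9, 0.2]
grip_width: 0.0854
gripper_force: 0.0
```

Run:
```python
from h import *
to([.551,.290,.12],0)
f=r.grab_frame("top")
p=cv2.cvtColor(f["pixels"],cv2.COLOR_RGB2HSV)
for n,(u,v) in dict(c1=(335.6,185),c2=(286,227),c3=(244,177),c4=(293.5,137)).items():
    m=np.zeros(p.shape[:2],np.uint8);u0,v0=int(u),int(v);sl=np.s_[v0-16:v0+17,u0-16:u0+17]
    m[sl]=(cv2.inRange(p,(0,170,90),(6,255,255)) if n=="c1" else cv2.inRange(p,(0,0,0),(180,255,50)))[sl]
    cs=max(cv2.findContours(m,0,2)[0],key=cv2.contourArea)
    rc=cv2.minAreaRect(cs);b=cv2.boxPoints(rc);X=np.array([atz(f,q,.113) for q in b])
    e=X[1]-X[0] if np.linalg.norm(X[1]-X[0])>np.linalg.norm(X[2]-X[1]) else X[2]-X[1]
    print(n,np.round(atz(f,rc[0],.11)[:2],4),"len",np.round(np.linalg.norm(e),3),"ang",round(np.degrees(np.arctan2(e[1],e[0]))%180,1),cv2.contourArea(cs))
```

```text
tcp [0.4198 0.4469 0.2319] yaw 29.64 j7 -0.33 clk 2.73 w 0.0854 F [-0.7  0.9  0.2]
-> [0.551, 0.29, 0.12] 0 shift [-0.804   0.1452  0.4496] turn [0.0013 0.0012 0.3294]
c1 [ 0.5614 -0.1562] len 0.054 ang 173.4 83.0
c2 [ 0.4531 -0.0267] len 0.055 ang 78.8 94.0
c3 [0.5819 0.0791] len 0.058 ang 0.5 93.0
c4 [ 0.6897 -0.049 ] len 0.055 ang 83.4 109.5
```

>>> apply_moves([
  [-0.2,0.036,0.1,0,0,0.08],
  [-0.4,0.072,0.2,0,0,0.16],
  [-0.6,0.108,0.3,0,0,0.25],
  [-0.804,0.145,0.45,0,0,0.33],
  [-0.804,0.145,0.45,0,0,0.33],
])

```text
clock: 3.4
tcp_pos: [0.5489, 0.2919, 0.116]
orientation: [2.211, 2.23, -0.009]
contact_force: [0.4, 0.3, 0.9]
grip_width: 0.0855
gripper_force: 0.0
```

Run:
```python
from h import *
f=r.grab_frame("top");g=r.grab_frame("scene")
print(boards(f),boards(g)[:3]);save(g,"s1")
to([.551,.290,.004],0)
```

```text
[([0.409, -0.61], 57.2), ([0.548, 0.291], 9.6)] [([0.551, 0.29], 10.0), ([0.471, 0.413], 9.7), ([0.441, -0.615], 46.0)]
tcp [0.5478 0.2973 0.1182] yaw 0.88 j7 -0.39 clk 3.5 w 0.0855 F [-0.6  1.9  0.4]
-> [0.551, 0.29, 0.004] 0 shift [-0.0292  0.013   0.4569] turn [-0.0007  0.0002  0.0098]
```

View pics/s1.png

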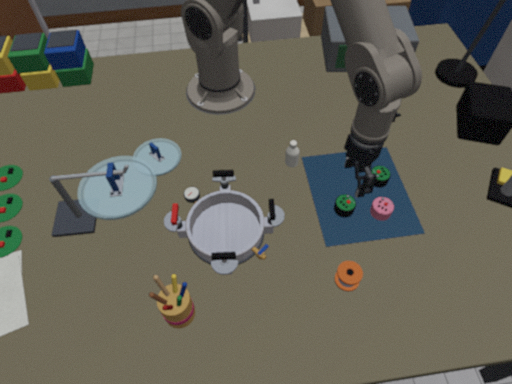

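>>> apply_moves([
  [0,0,0.15,0,0,0],
  [0,0,0.2,0,0,0],
  [0,0,0.2,0,0,0],
  [0,0,0.2,0,0,0],
])

```text
clock: 4.0
tcp_pos: [0.5487, 0.298, 0.0701]
orientation: [2.205, 2.237, 0.003]
contact_force: [0.2, -0.4, -0.4]
grip_width: 0.0856
gripper_force: 0.0
```

Run:
```python
from h import *
f=r.grab_frame("top");g=r.grab_frame("scene")
to([.551,.290,.004],0)
t=r.get_obs()["tcp_pos"];print(proj(f,t),proj(g,t),proj(g,[.551,.290,.037]))
a=g["pixels"][130:250,300:430];b=f["pixels"][130:250,110:240]
cv2.imwrite("pics/c2.png",cv2.resize(np.hstack([a,b]),None,fx=3,fy=3)[:,:,::-1])
```

```text
tcp [0.5488 0.2976 0.0701] yaw 0.78 j7 -0.37 clk 4.1 w 0.0853 F [0.6 0.6 0.5]
-> [0.551, 0.29, 0.004] 0 shift [-0.0309  0.0079  0.2644] turn [ 0.0011 -0.0008  0.0087]
[163.59606048 192.02241397] [350.2263998  194.11111247] [345.47899501 202.14745042]
```

View pics/c2.png

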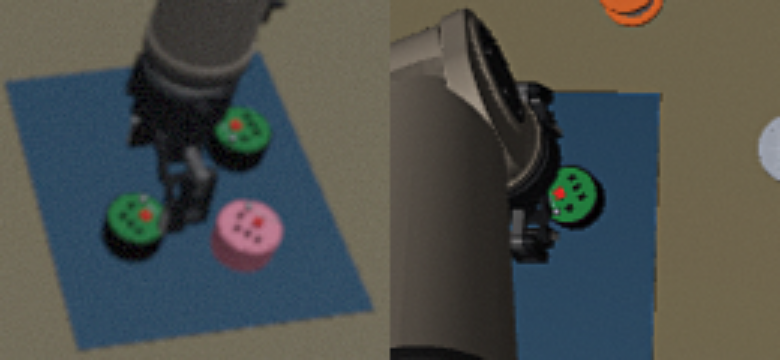

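>>> apply_moves([
  [-0.031,0.008,0,0,0,0.008],
  [-0.031,0.008,0.1,0,0,0.008],
  [-0.031,0.008,0.2,0,0,0.008],
  [-0.031,0.008,0.262,0,0,0.008],
  [-0.031,0.008,0.264,0,0,0.008],
])

```text
clock: 4.72
tcp_pos: [0.5497, 0.2885, 0.002]
orientation: [-2.221, -2.221, 0.003]
contact_force: [-0.2, -0.2, 1.3]
grip_width: 0.0855
gripper_force: 0.0
```

>>> apply_moves([
  [0,0,0,0,0,0],
  [0,0,0,0,0,0],
  [0,0,0,0,0,0],
  [0,0,0,0,0,0],
  [0,0,0,0,0,0],
], claw=0, newtons=35)

```text
clock: 5.35
tcp_pos: [0.551, 0.2897, 0.004]
orientation: [2.22, 2.222, 0.003]
contact_force: [-1.6, -0.1, 6.2]
grip_width: 0.0552
gripper_force: 37.3
```

>>> apply_moves([
  [0,0,-0.1,0,0,0],
  [0,0,-0.3,0,0,0],
  [0,0,-0.45,0,0,0],
  [0,0,-0.5,0,0,0],
  [0,0,-0.5,0,0,0],
])

```text
clock: 5.98
tcp_pos: [0.5503, 0.2895, 0.128]
orientation: [-2.22, -2.222, -0.002]
contact_force: [0.4, -1.1, -1.1]
grip_width: 0.0549
gripper_force: 37.4
```

Run:
```python
from h import *
to([.5715,-.038-.042,.135],0)
f=r.grab_frame("top")
print(boards(f))
```

```text
tcp [0.5503 0.2895 0.128 ] yaw 0.05 j7 -0.39 clk 5.97 w 0.0549 F [ 0.4 -1.1 -1.1]
-> [0.5715, -0.08, 0.135] 0 shift [-1.4781  0.0837 -0.029 ] turn [ 0.0004 -0.0005  0.0006]
[([0.409, -0.61], 57.2), ([0.572, 0.308], 8.2)]
```

>>> apply_moves([
  [-0.15,0.01,-0.1,0,0,0],
  [-0.35,0.03,-0.1,0,0,0],
  [-0.55,0.04,-0.1,0,0,0],
  [-0.74,0.05,-0.1,0,0,0],
])

```text
clock: 6.52
tcp_pos: [0.5616, 0.1023, 0.1509]
orientation: [-2.22, -2.221, 0.005]
contact_force: [-0.1, 0.6, -1.0]
grip_width: 0.0552
gripper_force: 37.4
```

>>> apply_moves([
  [-0.2,0.01,0,0,0,0],
  [-0.4,0.02,0,0,0,0],
  [-0.6,0.034,0,0,0,0],
  [-0.74,0.034,0,0,0,0],
  [-0.74,0.034,0,0,0,0],
])

```text
clock: 7.15
tcp_pos: [0.5698, -0.0847, 0.1511]
orientation: [-2.227, -2.215, 0.006]
contact_force: [0.4, 0.2, -1.0]
grip_width: 0.0556
gripper_force: 37.4
```

>>> apply_moves([
  [0,0,0.1,0,0,0],
  [0,0,0.1,0,0,0],
  [0,0,0.1,0,0,0],
])

```text
clock: 7.52
tcp_pos: [0.5714, -0.08, 0.1275]
orientation: [-2.219, -2.223, 0.001]
contact_force: [0.5, 0.9, -1.1]
grip_width: 0.0549
gripper_force: 37.5
```

Run:
```python
from h import *
to([.5715,-.038-.042,.0105],0)
f=r.grab_frame("scene");g=r.grab_frame("top")
print(boards(g))
cv2.imwrite("pics/c3.png",cv2.resize(np.hstack([f["pixels"][130:290,150:300],g["pixels"][110:270,220:370]]),None,fx=2.6,fy=2.6)[:,:,::-1])
```

```text
tcp [ 0.5714 -0.08    0.1275] yaw 0.1 j7 0.26 clk 7.53 w 0.0549 F [ 0.5  0.9 -1.1]
-> [0.5715, -0.08, 0.0105] 0 shift [-2.000e-04  1.100e-03  4.681e-01] turn [-0.0007 -0.0001  0.0011]
[([0.465, 0.416], 9.7), ([0.409, -0.61], 57.2)]
```

View pics/c3.png

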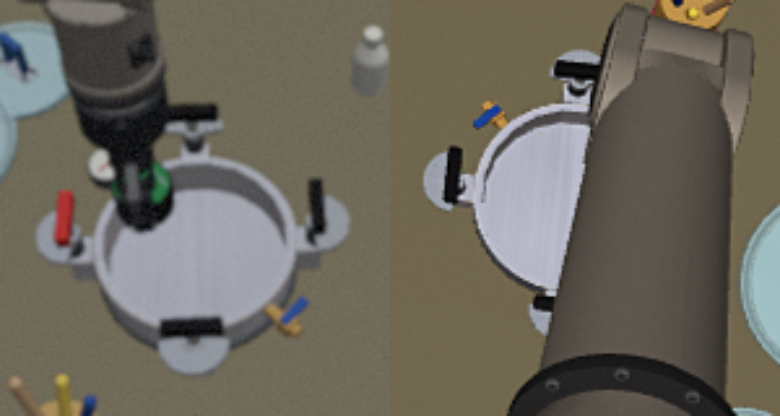

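>>> apply_moves([
  [0,0,0.1,0,0,0],
  [0,0,0.22,0,0,0],
  [0,0,0.34,0,0,0],
  [0,0,0.42,0,0,0],
  [0,0,0.44,0,0,0],
])

```text
clock: 8.25
tcp_pos: [0.5712, -0.0805, 0.0171]
orientation: [-2.22, -2.222, 0.001]
contact_force: [0.1, -0.1, -1.4]
grip_width: 0.0551
gripper_force: 37.5
```

>>> apply_moves([
  [0,0,0.01,0,0,0],
  [0,0,0.02,0,0,0],
  [0,0,0.028,0,0,0],
  [0,0,0.028,0,0,0],
])

```text
clock: 8.75
tcp_pos: [0.5716, -0.0806, 0.011]
orientation: [2.221, 2.222, 0.0]
contact_force: [0.4, -0.0, -1.1]
grip_width: 0.0555
gripper_force: 37.5
```

>>> apply_moves([
  [0,0,0,0,0,0],
  [0,0,0,0,0,0],
  [0,0,0,0,0,0],
  [0,0,0,0,0,0],
  [0,0,0,0,0,0],
], claw=0.95)

```text
clock: 9.38
tcp_pos: [0.5715, -0.0807, 0.0108]
orientation: [2.221, 2.222, 0.0]
contact_force: [0.2, 0.4, 0.2]
grip_width: 0.0812
gripper_force: 0.0
```

>>> apply_moves([
  [0,0,-0.08,0,0,0],
  [0,0,-0.2,0,0,0],
  [0,0,-0.4,0,0,0],
  [0,0,-0.52,0,0,0],
  [0,0,-0.52,0,0,0],
])

```text
clock: 10.0
tcp_pos: [0.5735, -0.0811, 0.1446]
orientation: [2.218, 2.219, 0.007]
contact_force: [0.2, 0.3, 0.0]
grip_width: 0.0814
gripper_force: 0.0
```

Run:
```python
from h import *
to([.467,.415,.12],0)
f=r.grab_frame("scene");g=r.grab_frame("top")
print(boards(g),boards(f),boards(f,.044)[:3])
```

```text
tcp [ 0.5735 -0.0811  0.1446] yaw 0.02 j7 0.25 clk 10.0 w 0.0814 F [0.2 0.3 0. ]
-> [0.467, 0.415, 0.12] 0 shift [ 1.9845 -0.4258  0.0963] turn [ 0.0041 -0.0002  0.0003]
[([0.465, 0.416], 9.7), ([0.409, -0.61], 57.2)] [([0.572, -0.08], 9.7), ([0.473, 0.412], 9.5), ([0.441, -0.615], 46.0), ([-0.156, -0.506], 21.4), ([-0.057, 0.513], 26.4), ([-0.269, -0.679], 23.2)] [([0.576, -0.08], 9.7), ([0.478, 0.409], 9.5), ([0.447, -0.61], 46.0)]
```

>>> apply_moves([
  [0.2,0,0,0,0,0],
  [0.4,0,0,0,0,0],
  [0.6,0,0,0,0,0],
  [0.8,-0.1,0,0,0,0],
  [1.0,-0.2,0,0,0,0],
])

```text
clock: 10.72
tcp_pos: [0.5197, 0.1705, 0.1397]
orientation: [-2.22, -2.222, 0.004]
contact_force: [0.5, -0.3, 0.3]
grip_width: 0.0813
gripper_force: 0.0
```

>>> apply_moves([
  [0.2,-0.04,0,0,0,0],
  [0.4,-0.09,0,0,0,0],
  [0.6,-0.13,0,0,0,0],
  [0.8,-0.18,0.05,0,0,0],
  [0.985,-0.226,0.1,0,0,0],
])

```text
clock: 11.35
tcp_pos: [0.4633, 0.4168, 0.1144]
orientation: [-2.22, -2.223, 0.003]
contact_force: [-1.1, 0.3, 0.8]
grip_width: 0.0813
gripper_force: 0.0
```

>>> apply_moves([
  [0,0,0.1,0,0,0],
  [0,0,0.2,0,0,0],
  [0,0,0.2,0,0,0],
  [0,0,0.2,0,0,0],
])

```text
clock: 11.85
tcp_pos: [0.4649, 0.4153, 0.066]
orientation: [2.221, 2.222, -0.0]
contact_force: [-0.2, -0.0, -0.3]
grip_width: 0.0808
gripper_force: 0.0
```

Run:
```python
from h import *
f=r.grab_frame("scene");g=r.grab_frame("top")
print(boards(g),boards(f)[:3])
to([.468,.415,.004],0)
```

```text
[([0.465, 0.416], 9.7), ([0.409, -0.61], 57.2), ([0.572, -0.08], 9.3)] [([0.572, -0.08], 9.7), ([0.472, 0.412], 9.2), ([0.441, -0.615], 46.0)]
tcp [0.4653 0.4158 0.0668] yaw 0.02 j7 -0.62 clk 11.95 w 0.0812 F [-0.   0.5 -1.1]
-> [0.468, 0.415, 0.004] 0 shift [-0.0033  0.0107  0.2513] turn [ 0.0007 -0.0007  0.0002]
```

>>> apply_moves([
  [-0.003,0.01,0.05,0,0,0],
  [-0.003,0.01,0.15,0,0,0],
  [-0.003,0.01,0.23,0,0,0],
  [-0.003,0.01,0.251,0,0,0],
  [-0.003,0.01,0.251,0,0,0],
])

```text
clock: 12.58
tcp_pos: [0.4672, 0.4146, 0.0028]
orientation: [2.221, 2.222, -0.001]
contact_force: [0.1, 0.5, 0.6]
grip_width: 0.0812
gripper_force: 0.0
```

>>> apply_moves([
  [0,0,0,0,0,0],
  [0,0,0,0,0,0],
  [0,0,0,0,0,0],
  [0,0,0,0,0,0],
  [0,0,0,0,0,0],
], claw=0, newtons=35)

```text
clock: 13.2
tcp_pos: [0.4676, 0.4152, 0.0041]
orientation: [-2.221, -2.222, -0.002]
contact_force: [-0.5, 0.1, 6.0]
grip_width: 0.0548
gripper_force: 37.4
```

>>> apply_moves([
  [0,0,-0.1,0,0,0],
  [0,0,-0.3,0,0,0],
  [0,0,-0.5,0,0,0],
  [0,0,-0.6,0,0,0],
  [0,0,-0.6,0,0,0],
])

```text
clock: 13.82
tcp_pos: [0.4681, 0.4156, 0.1551]
orientation: [-2.22, -2.222, -0.007]
contact_force: [-0.3, 0.5, -2.4]
grip_width: 0.0552
gripper_force: 37.6
```

>>> apply_moves([
  [-0.15,0.04,0,0,0,0],
  [-0.35,0.09,0,0,0,0],
  [-0.55,0.14,0,0,0,0],
  [-0.7,0.18,0,0,0,0],
  [-0.82,0.207,0,0,0,0],
])

```text
clock: 14.45
tcp_pos: [0.5183, 0.2072, 0.1513]
orientation: [-2.222, -2.22, 0.005]
contact_force: [0.6, -0.4, -1.4]
grip_width: 0.0549
gripper_force: 37.6
```

>>> apply_moves([
  [-0.2,0.05,0,0,0,0],
  [-0.4,0.1,0,0,0,0],
  [-0.6,0.15,0,0,0,0],
  [-0.824,0.207,0,0,0,0],
  [-0.824,0.207,0,0,0,0],
])

```text
clock: 15.08
tcp_pos: [0.5704, -0.0029, 0.1517]
orientation: [2.23, 2.211, -0.006]
contact_force: [-0.1, 0.9, -2.3]
grip_width: 0.055
gripper_force: 37.6
```

>>> apply_moves([
  [0,0,0.1,0,0,0],
  [0,0,0.1,0,0,0],
  [0,0,0.1,0,0,0],
])

```text
clock: 15.45
tcp_pos: [0.5706, 0.0044, 0.1277]
orientation: [-2.219, -2.223, 0.001]
contact_force: [0.6, 0.2, -0.5]
grip_width: 0.0551
gripper_force: 37.7
```

Run:
```python
from h import *
f=r.grab_frame("scene")
print(boards(f)[:3])
to([.5715,.005,.0105],0)
```

```text
[([0.573, -0.079], 9.8), ([0.441, -0.615], 46.0), ([-0.156, -0.506], 21.4)]
tcp [0.571  0.0043 0.1282] yaw 0.08 j7 0.11 clk 15.5 w 0.0552 F [ 0.   0.9 -1.1]
-> [0.5715, 0.005, 0.0105] 0 shift [0.0028 0.002  0.4709] turn [ 0.     -0.      0.0009]
```

>>> apply_moves([
  [0.002,0.002,0.1,0,0,0],
  [0.002,0.002,0.22,0,0,0],
  [0.002,0.002,0.34,0,0,0],
  [0.002,0.002,0.42,0,0,0],
  [0.002,0.002,0.44,0,0,0],
])

```text
clock: 16.12
tcp_pos: [0.5711, 0.0045, 0.0174]
orientation: [-2.22, -2.222, 0.001]
contact_force: [-0.2, 0.5, -1.6]
grip_width: 0.0551
gripper_force: 37.7
```

>>> apply_moves([
  [0,0,0.01,0,0,0],
  [0,0,0.02,0,0,0],
  [0,0,0.03,0,0,0],
  [0,0,0.03,0,0,0],
])

```text
clock: 16.62
tcp_pos: [0.5715, 0.0044, 0.0107]
orientation: [2.221, 2.222, 0.0]
contact_force: [-0.8, -0.3, -1.3]
grip_width: 0.0553
gripper_force: 37.7
```

>>> apply_moves([
  [0,0,0,0,0,0],
  [0,0,0,0,0,0],
  [0,0,0,0,0,0],
  [0,0,0,0,0,0],
  [0,0,0,0,0,0],
], claw=0.95)

```text
clock: 17.25
tcp_pos: [0.5714, 0.0043, 0.0106]
orientation: [-2.221, -2.222, 0.0]
contact_force: [0.6, -0.2, -0.2]
grip_width: 0.0815
gripper_force: 0.0
```

>>> apply_moves([
  [0,0,-0.08,0,0,0],
  [0,0,-0.25,0,0,0],
  [0,0,-0.48,0,0,0],
  [0,0,-0.72,0,0,0],
  [0,0,-0.96,0,0,0],
])

```text
clock: 17.88
tcp_pos: [0.5711, 0.004, 0.254]
orientation: [2.221, 2.221, 0.002]
contact_force: [1.3, 0.6, -0.7]
grip_width: 0.0808
gripper_force: 0.0
```

>>> apply_moves([
  [0,-0.2,0,0,0,0],
  [-0.2,-0.4,0,0,0,0],
  [-0.3,-0.4,0,0,0,0],
  [-0.4,-0.4,0,0,0,0],
  [-0.4,-0.4,0,0,0,0],
])

```text
clock: 18.5
tcp_pos: [0.4711, -0.0979, 0.2518]
orientation: [2.225, 2.217, 0.002]
contact_force: [-0.7, 0.7, -0.0]
grip_width: 0.0812
gripper_force: 0.0
```

Run:
```python
from h import *
f=r.grab_frame("scene");g=r.grab_frame("top")
print(boards(f)[:3],boards(g))
for n in("lid","lid_handle","hanger_hook","hanger_tip"):
    print(n,[[(round(l["conf"],2),np.round(l["point"],1).tolist()) for l in r.landmark_of(i,n)] for i in(g,f)])
cv2.imwrite("pics/c4.png",cv2.resize(np.hstack([f["pixels"][120:270,30:260],g["pixels"][130:280,260:410]]),None,fx=2,fy=2,interpolation=cv2.INTER_CUBIC)[:,:,::-1])
q=np.hstack([f["pixels"][150:210,80:160],g["pixels"][190:250,380:460]])
cv2.imwrite("pics/c5.png",cv2.resize(q,None,fx=5,fy=5,interpolation=cv2.INTER_CUBIC)[:,:,::-1])
to([.47,-.295,.24],0)
```

```text
[([0.572, -0.08], 9.7), ([0.573, 0.005], 9.7), ([0.441, -0.615], 46.0)] [([0.409, -0.61], 57.2), ([0.572, -0.08], 9.3), ([0.571, 0.005], 9.4)]
lid [[(0.98, [391.0, 222.5]), (0.52, [288.5, 186.8])], [(0.94, [118.7, 186.0]), (0.68, [157.5, 158.1]), (0.61, [224.2, 224.2])]]
lid_handle [[(0.79, [397.9, 214.5])], [(0.74, [113.9, 172.2]), (0.58, [155.8, 149.0])]]
hanger_hook [[(0.75, [405.7, 219.1])], [(0.88, [108.4, 167.9])]]
hanger_tip [[], [(0.69, [130.2, 166.2])]]
tcp [ 0.4715 -0.0954  0.2505] yaw 0.08 j7 0.17 clk 19.0 w 0.0808 F [ 0.4 -0.8 -0.4]
-> [0.47, -0.295, 0.24] 0 shift [-0.7984 -0.0072  0.0419] turn [-0.0002  0.      0.0009]
```

View pics/c4.png

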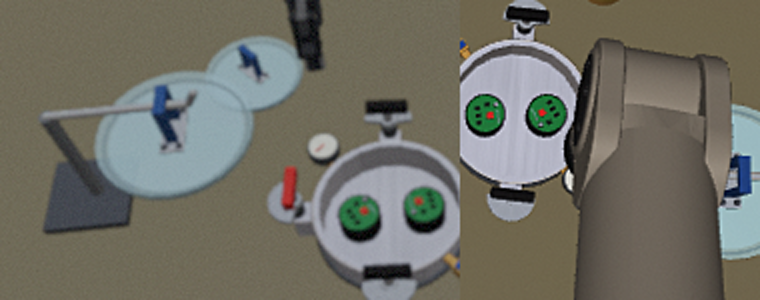

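View pics/c5.png

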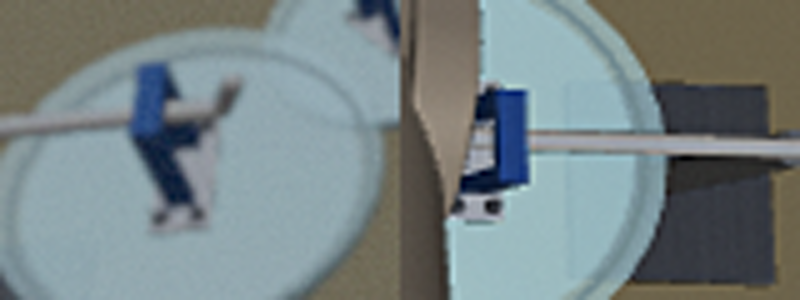

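Run:
```python
from h import *
f=r.grab_frame("scene");g=r.grab_frame("top")
print("bar top",atz(g,(402.4,217.4),.193),atz(f,(110,169.6),.193))
print(tri([(g,(402.4,217.4)),(f,(110,169.6))]))
a=atz(g,(405.6,217.6),.183);b=atz(g,(459.5,219.7),.183);print("wire",a,b,np.degrees(np.arctan2(*(b-a)[1::-1])))
for im,p0 in((cv2.imread("pics/top0.png"),g),(cv2.imread("pics/scene0.png"),f)):
    h=cv2.cvtColor(im,cv2.COLOR_BGR2HSV);m=cv2.inRange(h,(80,25,120),(105,120,255))
    for c in cv2.findContours(m,0,2)[0]:
        if cv2.contourArea(c)>1200:
            e=cv2.fitEllipse(cv2.convexHull(c));print(np.round(e[0],1),np.round(e[1],1),np.round(atz(p0,e[0],.13),4))
```

```text
bar top [ 0.46842378 -0.29516818  0.193     ] [ 0.47408564 -0.29219771  0.193     ]
[ 0.46897463 -0.29564194  0.18745116]
wire [ 0.46910765 -0.30608858  0.183     ] [ 0.46452556 -0.43250044  0.183     ] -92.07590797627654
[355.9 294. ] [52.9 55.7] [ 0.2889 -0.1944  0.13  ]
[393.5 220.3] [75.7 79.7] [ 0.4682 -0.2942  0.13  ]
[129.1 177.9] [ 61.9 114.2] [ 0.455 -0.265  0.13 ]
```

>>> apply_moves([
  [-0.2,0,0,0,0,0.02],
  [-0.4,0,0,0,0,0.02],
  [-0.6,0,0,0,0,0.02],
  [-0.796,-0.008,0,0,0,0.02],
  [-0.796,-0.008,0.02,0,0,0.02],
])

```text
clock: 19.73
tcp_pos: [0.4684, -0.2993, 0.2459]
orientation: [2.261, 2.178, -0.003]
contact_force: [0.5, 0.0, -0.3]
grip_width: 0.081
gripper_force: 0.0
```

>>> apply_moves([
  [0,0,0,0,0,0],
  [0,0,0,0,0,0],
  [0,0,0,0,0,0],
  [0,0,0,0,0,0],
])

```text
clock: 20.23
tcp_pos: [0.47, -0.2941, 0.2457]
orientation: [2.254, 2.188, 0.001]
contact_force: [-0.3, 1.1, 0.2]
grip_width: 0.0812
gripper_force: 0.0
```

Run:
```python
from h import *
f=r.grab_frame("scene");g=r.grab_frame("top")
to([.4695,-.2945,.147],-2)
q=f["pixels"][110:210,50:210]
cv2.imwrite("pics/c6.png",cv2.resize(q,None,fx=4,fy=4,interpolation=cv2.INTER_CUBIC)[:,:,::-1])
```

```text
tcp [ 0.4698 -0.2944  0.2457] yaw -1.73 j7 0.64 clk 20.32 w 0.081 F [-0.1  0.8  0. ]
-> [0.4695, -0.2945, 0.147] -2 shift [-3.000e-04 -1.400e-03  3.946e-01] turn [ 0.0002 -0.0001  0.0031]
```

View pics/c6.png

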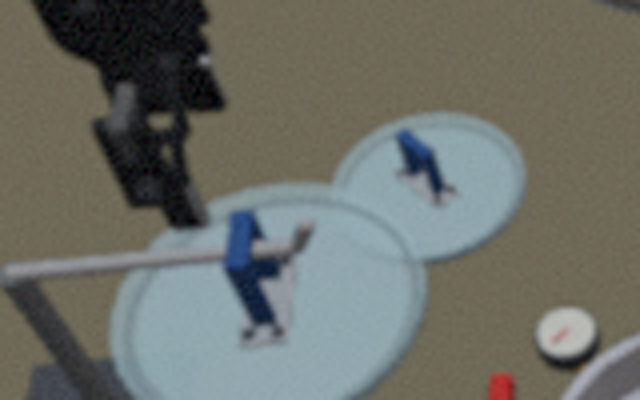

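Run:
```python
from h import *
f=r.grab_frame("scene")
for dx in(-.05,0,.05): print(proj(f,[.4698+dx,-.2944,.258]))
print(proj(f,[.4698,-.2944,.193]))
```

```text
[101.93832855 134.22314518]
[100.1725513  150.28706227]
[ 98.29052486 167.40854054]
[109.18503463 168.31800944]
```

>>> apply_moves([
  [0,-0.001,0.08,0,0,0.003],
  [0,-0.001,0.18,0,0,0.003],
  [0,-0.001,0.28,0,0,0.003],
  [0,-0.001,0.36,0,0,0.003],
  [0,-0.001,0.394,0,0,0.003],
])

```text
clock: 21.0
tcp_pos: [0.4689, -0.2944, 0.146]
orientation: [-2.259, -2.181, 0.001]
contact_force: [-0.7, -1.1, -0.3]
grip_width: 0.0811
gripper_force: 0.0
```

>>> apply_moves([
  [0,0,0,0,0,0],
  [0,0,0,0,0,0],
  [0,0,0,0,0,0],
])

```text
clock: 21.38
tcp_pos: [0.4699, -0.295, 0.1478]
orientation: [2.259, 2.181, 0.001]
contact_force: [-0.4, 0.8, -0.3]
grip_width: 0.0809
gripper_force: 0.0
```

>>> apply_moves([
  [0,0,0,0,0,0],
  [0,0,0,0,0,0],
  [0,0,0,0,0,0],
  [0,0,0,0,0,0],
  [0,0,0,0,0,0],
], claw=0, newtons=70)

```text
clock: 22.0
tcp_pos: [0.4702, -0.2951, 0.1476]
orientation: [2.259, 2.181, 0.001]
contact_force: [2.2, -0.1, 5.1]
grip_width: 0.0432
gripper_force: 70.7
```

>>> apply_moves([
  [0,0,-0.01,0,0,0],
  [0,0,-0.02,0,0,0],
  [0,0,-0.03,0,0,0],
  [0,0,-0.03,0,0,0],
])

```text
clock: 22.5
tcp_pos: [0.4692, -0.2947, 0.1545]
orientation: [-2.26, -2.182, 0.0]
contact_force: [0.5, 1.0, -3.4]
grip_width: 0.0432
gripper_force: 71.4
```

>>> apply_moves([
  [0,0,-0.02,0,0,0],
  [0,0,-0.04,0,0,0],
  [0,0,-0.06,0,0,0],
  [0,0,-0.076,0,0,0],
  [0,0,-0.076,0,0,0],
])

```text
clock: 23.12
tcp_pos: [0.4696, -0.2949, 0.1739]
orientation: [2.26, 2.181, 0.001]
contact_force: [0.3, 0.0, -3.8]
grip_width: 0.0431
gripper_force: 71.5
```

Run:
```python
from h import *
to([.4695,-.2945,.1735],-2)
f=r.grab_frame("scene")
q=f["pixels"][110:230,50:210]
cv2.imwrite("pics/c7.png",cv2.resize(q,None,fx=4,fy=4,interpolation=cv2.INTER_CUBIC)[:,:,::-1])
```

```text
tcp [ 0.4696 -0.2949  0.1739] yaw -2.02 j7 0.7 clk 23.12 w 0.0431 F [ 0.3  0.  -3.8]
-> [0.4695, -0.2945, 0.1735] -2 shift [ 0.0015 -0.0006  0.0018] turn [ 0.0005  0.0001 -0.0003]
```

View pics/c7.png

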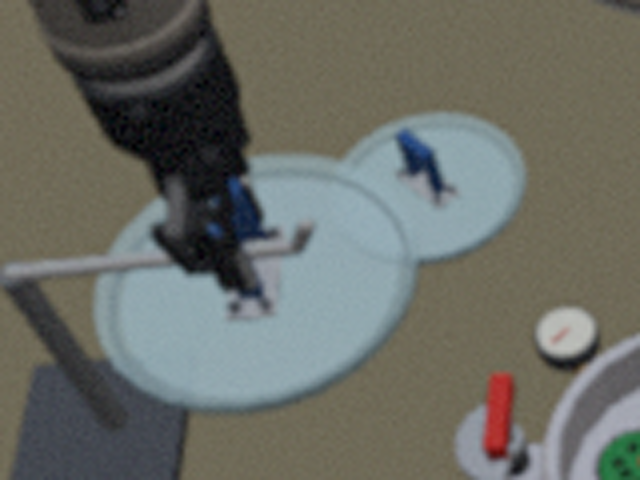

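>>> apply_moves([
  [0.06,0,0,0,0,0],
  [0.14,0,0,0,0,0],
  [0.22,0,0,0,0,0],
  [0.3,0,0,0,0,0],
  [0.38,0,0,0,0,0],
])

```text
clock: 23.8
tcp_pos: [0.4726, -0.1979, 0.1733]
orientation: [-2.259, -2.182, -0.0]
contact_force: [0.1, 1.0, -3.8]
grip_width: 0.043
gripper_force: 71.5
```

>>> apply_moves([
  [0.08,0,0,0,0,0],
  [0.16,0,0,0,0,0],
  [0.24,0,0,0,0,0],
  [0.3,0,0,0,0,0],
])

```text
clock: 24.3
tcp_pos: [0.4751, -0.123, 0.1733]
orientation: [-2.258, -2.183, -0.0]
contact_force: [0.1, -0.7, -4.0]
grip_width: 0.0431
gripper_force: 71.5
```

>>> apply_moves([
  [0.08,0.08,0,0,0,0],
  [0.17,0.18,0,0,0,0],
  [0.26,0.27,0,0,0,0],
  [0.34,0.35,0,0,0,0],
  [0.361,0.371,0,0,0,0],
])

```text
clock: 24.92
tcp_pos: [0.5734, -0.0351, 0.1732]
orientation: [2.256, 2.186, 0.001]
contact_force: [-0.7, 0.3, -4.3]
grip_width: 0.0433
gripper_force: 72.2
```

>>> apply_moves([
  [0,0,0,0,0,0],
  [0,0,0,0,0,0],
  [0,0,0,0,0,0],
])

```text
clock: 25.3
tcp_pos: [0.5708, -0.0389, 0.1736]
orientation: [-2.262, -2.18, 0.0]
contact_force: [0.0, 0.2, -3.8]
grip_width: 0.0432
gripper_force: 72.1
```

Run:
```python
from h import *
to([.5715,-.038,.0875],-2)
f=r.grab_frame("scene");g=r.grab_frame("top");save(f,"s8")
e0=None
for im,p0 in((g,"top"),(f,"scene")):
    h=cv2.cvtColor(im["pixels"],cv2.COLOR_RGB2HSV);m=cv2.inRange(h,(80,25,110),(105,120,255))
    for c in cv2.findContours(m,0,2)[0]:
        if cv2.contourArea(c)>800:
            e=cv2.fitEllipse(cv2.convexHull(c));print(p0,np.round(e[0],1),np.round(e[1],1),np.round(atz(im,e[0],.151),4))
```

```text
tcp [ 0.5708 -0.0389  0.1736] yaw -2.12 j7 0.18 clk 25.3 w 0.0432 F [ 0.   0.2 -3.8]
-> [0.5715, -0.038, 0.0875] -2 shift [0.0035 0.0029 0.3446] turn [-0.0001 -0.     -0.0013]
top [355.9 294. ] [52.9 55.7] [ 0.2903 -0.1897  0.151 ]
scene [221.  201.4] [68.7 82.2] [ 0.5761 -0.0396  0.151 ]
scene [156.5 156.7] [35.7 48.5] [ 0.413  -0.1912  0.151 ]
```

View pics/s8.png

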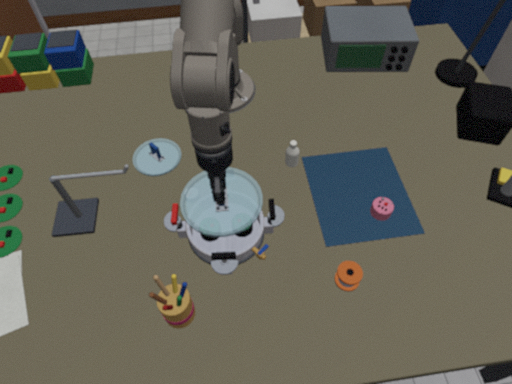

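>>> apply_moves([
  [0.003,0.003,0.06,0,0,0],
  [0.003,0.003,0.13,0,0,0],
  [0.003,0.003,0.2,0,0,0],
  [0.003,0.003,0.26,0,0,0],
  [0.003,0.003,0.3,0,0,0],
])

```text
clock: 26.02
tcp_pos: [0.5716, -0.0373, 0.0971]
orientation: [-2.26, -2.181, 0.002]
contact_force: [-1.1, -0.3, -3.1]
grip_width: 0.0433
gripper_force: 72.2
```

>>> apply_moves([
  [0,0,0.006,0,0,0],
  [0,0,0.012,0,0,0],
  [0,0,0.018,0,0,0],
  [0,0,0.024,0,0,0],
  [0,0,0.03,0,0,0],
])

```text
clock: 26.65
tcp_pos: [0.5722, -0.0372, 0.0911]
orientation: [2.26, 2.182, 0.001]
contact_force: [0.5, 0.3, -4.6]
grip_width: 0.0431
gripper_force: 72.2
```

>>> apply_moves([
  [0,0,0.004,0,0,0],
  [0,0,0.008,0,0,0],
  [0,0,0.012,0,0,0],
  [0,0,0.016,0,0,0],
  [0,0,0.016,0,0,0],
])

```text
clock: 27.28
tcp_pos: [0.572, -0.0373, 0.0869]
orientation: [-2.26, -2.182, 0.0]
contact_force: [-0.5, 0.6, -3.2]
grip_width: 0.0429
gripper_force: 72.2
```

Run:
```python
from h import *
to([.5715,-.038,.0856],-2)
f=r.grab_frame("scene")
q=f["pixels"][150:290,150:310]
cv2.imwrite("pics/c9.png",cv2.resize(q,None,fx=4,fy=4,interpolation=cv2.INTER_CUBIC)[:,:,::-1])
```

```text
tcp [ 0.572  -0.0373  0.0869] yaw -2.03 j7 0.25 clk 27.27 w 0.0429 F [-0.5  0.6 -3.2]
-> [0.5715, -0.038, 0.0856] -2 shift [-0.003  -0.002   0.0054] turn [-0.0001  0.     -0.0003]
```

View pics/c9.png

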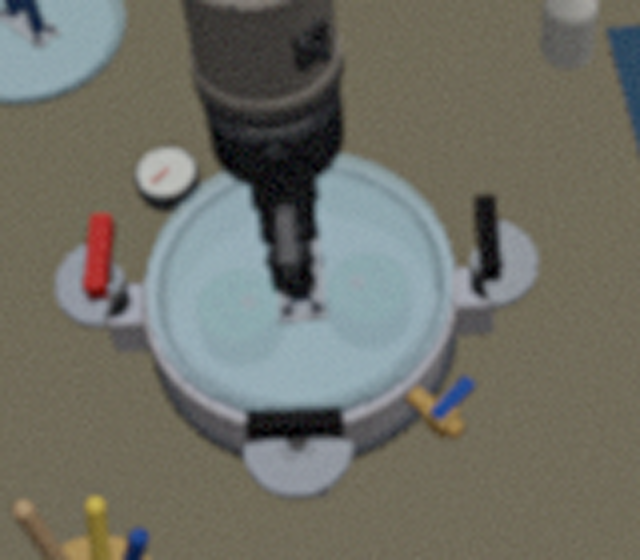

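>>> apply_moves([
  [0,0,0.003,0,0,0],
  [0,0,0.006,0,0,0],
  [0,0,0.007,0,0,0],
  [0,0,0.007,0,0,0],
])

```text
clock: 27.82
tcp_pos: [0.5721, -0.0372, 0.0862]
orientation: [-2.26, -2.181, -0.001]
contact_force: [-4.7, 0.9, 6.6]
grip_width: 0.0429
gripper_force: 73.1
```

>>> apply_moves([
  [0,0,0,0,0,0],
  [0,0,0,0,0,0],
  [0,0,0,0,0,0],
  [0,0,0,0,0,0],
  [0,0,0,0,0,0],
], claw=0.95)

```text
clock: 28.45
tcp_pos: [0.5721, -0.0372, 0.0853]
orientation: [-2.26, -2.182, 0.0]
contact_force: [0.7, -0.7, -0.1]
grip_width: 0.0807
gripper_force: 0.0
```

>>> apply_moves([
  [0,0,-0.06,0,0,0],
  [0,0,-0.14,0,0,0],
  [0,0,-0.24,0,0,0],
  [0,0,-0.34,0,0,0],
  [0,0,-0.4,0,0,0],
])

```text
clock: 29.08
tcp_pos: [0.5727, -0.0374, 0.1874]
orientation: [2.26, 2.181, 0.003]
contact_force: [1.1, 0.0, -0.4]
grip_width: 0.0812
gripper_force: 0.0
```

>>> apply_moves([
  [0.2,-0.2,0,0,0,0],
  [0.4,-0.3,0,0,0,0],
  [0.6,-0.4,0,0,0,0],
  [0.8,-0.4,0,0,0,0],
  [0.8,-0.4,0,0,0,0],
])

```text
clock: 29.7
tcp_pos: [0.4787, 0.1709, 0.1856]
orientation: [-2.252, -2.19, -0.002]
contact_force: [-0.1, -1.1, -0.4]
grip_width: 0.081
gripper_force: 0.0
```

```bash
cat >> h.py <<'E'
def clamps(f):
    """bar centre and direction by PCA of top view pixels (upsampled)"""
    p=cv2.cvtColor(cv2.GaussianBlur(f["pixels"],(3,3),0),cv2.COLOR_RGB2HSV)
    C=np.array([.5715,-.038]);Y=np.radians(-5.2)
    for i in range(4):
        a=Y-np.pi/2-i*np.pi/2;X=np.r_[C+.12*np.array([np.cos(a),np.sin(a)]),.11];u,v=proj(f,X)
        m=cv2.inRange(p,(0,150,70),(8,255,255)) if i==0 else cv2.inRange(p,(0,0,0),(180,255,60))
        k=np.zeros_like(m);cv2.circle(k,(int(round(u)),int(round(v))),16,255,-1);m&=k
        n,l,s,_=cv2.connectedComponentsWithStats(m)
        if n<2: print(i+1,"none");continue
        j=1+np.argmax(s[1:,4]);vv,uu=np.nonzero(l==j);P=np.array([atz(f,q,.11)[:2] for q in zip(uu,vv)])
        c=P.mean(0);w,V=np.linalg.eigh(np.cov((P-c).T));d=V[:,1]
        print(i+1,"exp",np.round(X[:2],4),"meas",np.round(c,4),"ang",round(np.degrees(np.arctan2(d[1],d[0]))%180,1),"len",round(np.sqrt(12*w[1]),3),round(np.sqrt(12*w[0]),3),len(P))
E
python3 - <<'E'
from h import *
for k in range(2):
  f=r.grab_frame("top");g=r.grab_frame("scene");print("top");clamps(f);print("scene");clamps(g)
to([.5613,-.1575,.16],0)
for im,p0 in((f,"top"),(g,"scene")):
    h=cv2.cvtColor(im["pixels"],cv2.COLOR_RGB2HSV);m=cv2.inRange(h,(80,25,110),(105,120,255))
    for c in cv2.findContours(m,0,2)[0]:
        if cv2.contourArea(c)>1500:
            e=cv2.fitEllipse(cv2.convexHull(c));print(p0,np.round(e[0],1),np.round(e[1],1),np.round(atz(im,e[0],.066),4))
q=cv2.resize(np.hstack([g["pixels"][150:290,150:300],f["pixels"][115:255,220:370]]),None,fx=2.6,fy=2.6,interpolation=cv2.INTER_CUBIC)
cv2.imwrite("pics/c10.png",q[:,:,::-1])
E
```

```text
top
1 exp [ 0.5606 -0.1575] meas [ 0.5623 -0.1563] ang 173.2 len 0.055 0.014 113
2 exp [ 0.452  -0.0271] meas [ 0.4539 -0.0254] ang 79.4 len 0.059 0.016 122
3 exp [0.5824 0.0815] meas [0.5823 0.0808] ang 175.9 len 0.057 0.014 114
4 exp [ 0.691  -0.0489] meas [ 0.6899 -0.049 ] ang 84.7 len 0.056 0.017 130
scene
1 exp [ 0.5606 -0.1575] meas [ 0.5647 -0.1566] ang 174.9 len 0.055 0.012 94
2 exp [ 0.452  -0.0271] meas [ 0.4592 -0.0271] ang 84.4 len 0.052 0.021 126
3 exp [0.5824 0.0815] meas [0.5892 0.0796] ang 172.0 len 0.064 0.012 96
4 exp [ 0.691  -0.0489] meas [ 0.6974 -0.0493] ang 82.3 len 0.053 0.016 148
top
1 exp [ 0.5606 -0.1575] meas [ 0.5622 -0.1561] ang 172.5 len 0.055 0.014 110
2 exp [ 0.452  -0.0271] meas [ 0.4539 -0.0254] ang 79.4 len 0.059 0.016 122
3 exp [0.5824 0.0815] meas [0.5823 0.0808] ang 175.9 len 0.057 0.014 114
4 exp [ 0.691  -0.0489] meas [ 0.6899 -0.0493] ang 84.8 len 0.056 0.017 129
scene
1 exp [ 0.5606 -0.1575] meas [ 0.5647 -0.1566] ang 175.8 len 0.055 0.012 96
2 exp [ 0.452  -0.0271] meas [ 0.4591 -0.0273] ang 84.3 len 0.052 0.021 124
3 exp [0.5824 0.0815] meas [0.5889 0.0796] ang 171.9 len 0.063 0.012 95
4 exp [ 0.691  -0.0489] meas [ 0.6974 -0.0492] ang 82.6 len 0.053 0.016 147
tcp [0.4794 0.1646 0.1854] yaw -2.16 j7 -0.31 clk 29.9 w 0.0811 F [-0.2 -0.3  0. ]
-> [0.5613, -0.1575, 0.16] 0 shift [-1.2751  0.376   0.1021] turn [-0.0001  0.0004 -0.024 ]
top [355.9 294. ] [53.  55.7] [ 0.2845 -0.2086  0.066 ]
top [288.3 185.1] [70.9 72.3] [ 0.5694 -0.0371  0.066 ]
scene [224.6 221. ] [66.4 76.6] [ 0.5793 -0.038   0.066 ]
```

View pics/c10.png

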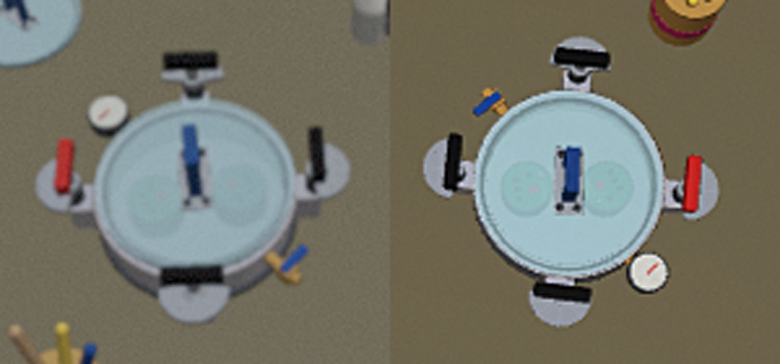

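>>> apply_moves([
  [-0.2,0.08,0,0,0,0],
  [-0.4,0.16,0,0,0,0],
  [-0.6,0.23,0,0,0,0],
  [-0.8,0.3,0,0,0,0],
  [-1.0,0.376,0,0,0,0],
], claw=0.5, newtons=40)

```text
clock: 30.52
tcp_pos: [0.564, -0.0904, 0.1855]
orientation: [2.263, 2.179, -0.0]
contact_force: [0.6, 1.6, 0.6]
grip_width: 0.0428
gripper_force: 0.0
```

>>> apply_moves([
  [-0.2,0,0,0,0,-0.1],
  [-0.275,0,0,0,0,-0.2],
  [-0.275,0,0,0,0,-0.3],
  [-0.275,0,0.05,0,0,-0.4],
  [-0.275,0,0.1,0,0,-0.48],
])

```text
clock: 31.15
tcp_pos: [0.5611, -0.1578, 0.1602]
orientation: [1.297, 2.861, -0.001]
contact_force: [0.2, -0.7, -0.2]
grip_width: 0.0429
gripper_force: 0.0
```

>>> apply_moves([
  [0,0,0,0,0,-0.1],
  [0,0,0,0,0,-0.2],
  [0,0,0,0,0,-0.3],
  [0,0,0,0,0,-0.4],
  [0,0,0,0,0,-0.48],
])

```text
clock: 31.78
tcp_pos: [0.5609, -0.1577, 0.1603]
orientation: [-0.152, -3.137, 0.001]
contact_force: [-0.0, 0.3, 0.6]
grip_width: 0.0425
gripper_force: 0.0
```

>>> apply_moves([
  [0,0,0,0,0,0],
  [0,0,0,0,0,0],
  [0,0,0,0,0,0],
])

```text
clock: 32.15
tcp_pos: [0.5617, -0.156, 0.1603]
orientation: [-0.157, -3.138, 0.0]
contact_force: [-0.1, -0.3, -0.5]
grip_width: 0.0429
gripper_force: 0.0
```

Run:
```python
from h import *
to([.5613,-.157,.087],84.2)
```

```text
tcp [ 0.5617 -0.156   0.1603] yaw 84.27 j7 1.74 clk 32.15 w 0.0429 F [-0.1 -0.3 -0.5]
-> [0.5613, -0.157, 0.087] 84.2 shift [ 0.0013 -0.0041  0.2931] turn [-0.0001 -0.0001  0.0008]
```

>>> apply_moves([
  [0.001,-0.004,0.08,0,0,0],
  [0.001,-0.004,0.17,0,0,0],
  [0.001,-0.004,0.25,0,0,0],
  [0.001,-0.004,0.293,0,0,0],
  [0.001,-0.004,0.293,0,0,0],
])

```text
clock: 32.78
tcp_pos: [0.5612, -0.1566, 0.0865]
orientation: [-0.155, -3.136, -0.0]
contact_force: [-0.3, -0.0, 0.5]
grip_width: 0.0429
gripper_force: 0.0
```

>>> apply_moves([
  [0,0,0,0,0,0],
  [0,0,0,0,0,0],
  [0,0,0,0,0,0],
  [0,0,0,0,0,0],
], claw=0)

```text
clock: 33.28
tcp_pos: [0.5622, -0.1568, 0.088]
orientation: [0.155, 3.136, 0.0]
contact_force: [-0.4, 0.1, 5.0]
grip_width: 0.0135
gripper_force: 40.5
```

Run:
```python
from h import *
to([.5613,-.157,.087],-5.2+90)
print(r.get_obs()["moment"])
```

```text
tcp [ 0.5622 -0.1568  0.088 ] yaw 84.34 j7 1.77 clk 33.27 w 0.0135 F [-0.4  0.1  5. ]
-> [0.5613, -0.157, 0.087] 84.8 shift [ 0.0034 -0.0009  0.0039] turn [ 0.0001  0.001  -0.0051]
[ 0.03134556  0.22296418 -0.1909382 ]
```

>>> apply_moves([
  [0,0,0,0,0,0.08],
  [0,0,0,0,0,0.18],
  [0,0,0,0,0,0.28],
  [0,0,0,0,0,0.38],
  [0,0,0,0,0,0.48],
])

```text
clock: 33.9
tcp_pos: [0.5623, -0.1566, 0.088]
orientation: [1.304, 2.857, 0.001]
contact_force: [-1.0, 0.3, 5.8]
grip_width: 0.0129
gripper_force: 40.4
```

>>> apply_moves([
  [0,0,0,0,0,0.1],
  [0,0,0,0,0,0.2],
  [0,0,0,0,0,0.3],
  [0,0,0,0,0,0.4],
  [0,0,0,0,0,0.494],
])

```text
clock: 34.52
tcp_pos: [0.5625, -0.1565, 0.088]
orientation: [2.287, 2.152, 0.002]
contact_force: [-0.1, 1.0, 5.5]
grip_width: 0.0133
gripper_force: 40.4
```

>>> apply_moves([
  [0,0,0,0,0,0.02],
  [0,0,0,0,0,0.02],
  [0,0,0,0,0,0.02],
])

```text
clock: 34.9
tcp_pos: [0.5625, -0.1565, 0.088]
orientation: [2.316, 2.121, 0.002]
contact_force: [-0.7, 0.1, 7.1]
grip_width: 0.0134
gripper_force: 40.5
```

Run:
```python
from h import *
to([.5613,-.157,.087],-5.2)
print(r.get_obs()["moment"])
```

```text
tcp [ 0.5625 -0.1565  0.088 ] yaw -5.04 j7 0.5 clk 34.9 w 0.0134 F [-0.7  0.1  7.1]
-> [0.5613, -0.157, 0.087] -5.2 shift [-0.0023 -0.0047  0.0039] turn [ 0.0012 -0.0002  0.0017]
[0.10656261 0.1048486  0.03372383]
```

>>> apply_moves([
  [0,0,0,0,0,0],
  [0,0,0,0,0,0],
  [0,0,0,0,0,0],
], claw=0.5)

```text
clock: 35.28
tcp_pos: [0.5613, -0.1566, 0.0868]
orientation: [-2.317, -2.121, 0.0]
contact_force: [0.3, 0.4, 0.3]
grip_width: 0.0429
gripper_force: 0.0
```

>>> apply_moves([
  [0,0,-0.12,0,0,0],
  [0,0,-0.29,0,0,0],
  [0.1,-0.1,-0.29,0,0,0],
  [0.22,-0.22,-0.29,0,0,0],
  [0.34,-0.34,-0.29,0,0,0],
])

```text
clock: 35.9
tcp_pos: [0.4835, -0.0637, 0.1595]
orientation: [-2.318, -2.12, -0.0]
contact_force: [0.1, -0.0, 0.0]
grip_width: 0.0428
gripper_force: 0.0
```

>>> apply_moves([
  [0.1,-0.1,0,0,0,0.015],
  [0.139,-0.142,0,0,0,0.015],
  [0.139,-0.142,0,0,0,0.015],
  [0.139,-0.142,0,0,0,0.015],
])

```text
clock: 36.4
tcp_pos: [0.4527, -0.0272, 0.1597]
orientation: [2.343, 2.092, 0.001]
contact_force: [0.1, 0.3, 0.4]
grip_width: 0.043
gripper_force: 0.0
```

Run:
```python
from h import *
to([.453,-.0265,.087],-6.5)
```

```text
tcp [ 0.4527 -0.0272  0.1597] yaw -6.47 j7 0.08 clk 36.4 w 0.043 F [0.1 0.3 0.4]
-> [0.453, -0.0265, 0.087] -6.5 shift [0.003  0.0006 0.2909] turn [0.0005 0.0001 0.0004]
```

>>> apply_moves([
  [0.003,0,0.08,0,0,0],
  [0.003,0,0.17,0,0,0],
  [0.003,0,0.25,0,0,0],
  [0.003,0,0.29,0,0,0],
  [0.003,0,0.29,0,0,0],
])

```text
clock: 37.02
tcp_pos: [0.4522, -0.0267, 0.0867]
orientation: [-2.344, -2.092, 0.002]
contact_force: [0.1, 0.0, 1.1]
grip_width: 0.043
gripper_force: 0.0
```

>>> apply_moves([
  [0,0,0,0,0,0],
  [0,0,0,0,0,0],
  [0,0,0,0,0,0],
  [0,0,0,0,0,0],
], claw=0)

```text
clock: 37.52
tcp_pos: [0.4539, -0.0262, 0.0879]
orientation: [2.341, 2.091, 0.004]
contact_force: [5.2, -1.8, 3.6]
grip_width: 0.013
gripper_force: 44.1
```

>>> apply_moves([
  [0,0,0,0,0,0.08],
  [0,0,0,0,0,0.18],
  [0,0,0,0,0,0.28],
  [0,0,0,0,0,0.38],
  [0,0,0,0,0,0.48],
])

```text
clock: 38.15
tcp_pos: [0.454, -0.0262, 0.0879]
orientation: [2.949, 1.077, 0.005]
contact_force: [5.5, -3.0, 1.7]
grip_width: 0.0134
gripper_force: 43.9
```

>>> apply_moves([
  [0,0,0,0,0,0.1],
  [0,0,0,0,0,0.2],
  [0,0,0,0,0,0.3],
  [0,0,0,0,0,0.4],
  [0,0,0,0,0,0.488],
])

```text
clock: 38.78
tcp_pos: [0.4541, -0.0263, 0.0879]
orientation: [3.139, -0.104, 0.006]
contact_force: [4.6, -2.9, 1.3]
grip_width: 0.0134
gripper_force: 43.9
```

>>> apply_moves([
  [0,0,0,0,0,0.02],
  [0,0,0,0,0,0.02],
  [0,0,0,0,0,0.02],
])

```text
clock: 39.15
tcp_pos: [0.4541, -0.0264, 0.0879]
orientation: [3.138, -0.147, 0.006]
contact_force: [4.5, -3.1, 3.8]
grip_width: 0.0131
gripper_force: 44.2
```

Run:
```python
from h import *
to([.5824,.081,.16],-95.2)
```

```text
tcp [ 0.4541 -0.0264  0.0879] yaw -95.35 j7 -0.96 clk 39.15 w 0.0131 F [ 4.5 -3.1  3.8]
-> [0.5824, 0.081, 0.16] -95.2 shift [ 0.472  -0.4753 -0.2871] turn [ 0.0003 -0.0023 -0.0017]
```

>>> apply_moves([
  [0,0,0,0,0,0],
  [0,0,0,0,0,0],
  [0,0,0,0,0,0],
], claw=0.5)

```text
clock: 39.52
tcp_pos: [0.4515, -0.0257, 0.0868]
orientation: [-3.138, 0.147, 0.002]
contact_force: [0.8, 0.1, -0.2]
grip_width: 0.0429
gripper_force: 0.0
```

>>> apply_moves([
  [0,0,-0.12,0,0,0],
  [0,0,-0.29,0,0,0],
  [0.15,-0.15,-0.29,0,0,0],
  [0.3,-0.3,-0.29,0,0,0],
  [0.472,-0.475,-0.29,0,0,0],
])

```text
clock: 40.15
tcp_pos: [0.5814, 0.0824, 0.1594]
orientation: [-3.137, 0.148, 0.001]
contact_force: [0.5, -1.1, 1.4]
grip_width: 0.0426
gripper_force: 0.0
```

>>> apply_moves([
  [0,0,0,0,0,-0.1],
  [0,0,0,0,0,-0.2],
  [0,0,0,0,0,-0.3],
  [0,0,0,0,0,-0.4],
  [0,0,0,0,0,-0.5],
])

```text
clock: 40.78
tcp_pos: [0.5802, 0.0813, 0.1592]
orientation: [-2.952, -1.073, 0.002]
contact_force: [0.4, 0.4, -0.2]
grip_width: 0.0425
gripper_force: 0.0
```

>>> apply_moves([
  [0,0,0,0,0,-0.1],
  [0,0,0,0,0,-0.2],
  [0,0,0,0,0,-0.3],
  [0,0,0,0,0,-0.4],
  [0,0,0,0,0,-0.5],
])

```text
clock: 41.4
tcp_pos: [0.5801, 0.0812, 0.1592]
orientation: [-2.317, -2.121, 0.002]
contact_force: [0.6, 0.3, 0.7]
grip_width: 0.0426
gripper_force: 0.0
```

>>> apply_moves([
  [0,0,0,0,0,-0.1],
  [0,0,0,0,0,-0.2],
  [0,0,0,0,0,-0.3],
  [0,0,0,0,0,-0.4],
  [0,0,0,0,0,-0.5],
])

```text
clock: 42.02
tcp_pos: [0.5802, 0.0812, 0.1591]
orientation: [-1.329, -2.846, 0.001]
contact_force: [-0.2, -0.2, 0.3]
grip_width: 0.0426
gripper_force: 0.0
```

>>> apply_moves([
  [0,0,0,0,0,-0.1],
  [0,0,0,0,0,-0.2],
  [0,0,0,0,0,-0.3],
  [0,0,0,0,0,-0.4],
  [0,0,0,0,0,-0.49],
])

```text
clock: 42.65
tcp_pos: [0.5801, 0.0811, 0.1591]
orientation: [-0.164, -3.136, 0.001]
contact_force: [-0.2, -0.2, 0.4]
grip_width: 0.0428
gripper_force: 0.0
```

>>> apply_moves([
  [0,0,0,0,0,0],
  [0,0,0,0,0,0],
  [0,0,0,0,0,0],
])

```text
clock: 43.02
tcp_pos: [0.5807, 0.0812, 0.1594]
orientation: [-0.174, -3.136, 0.0]
contact_force: [0.2, -0.5, 0.4]
grip_width: 0.0428
gripper_force: 0.0
```

Run:
```python
from h import *
to([.5826,.081,.087],83.9)
print(r.get_obs()["joints"])
```

```text
tcp [0.5807 0.0812 0.1594] yaw 83.66 j7 1.37 clk 43.02 w 0.0428 F [ 0.2 -0.5  0.4]
-> [0.5826, 0.081, 0.087] 83.9 shift [-0.0079 -0.      0.2897] turn [-0.0002 -0.0002 -0.0027]
[-0.49435491  0.42266235  0.32201325  1.85921304 -0.16815081  0.88644407
  1.36809145]
```

>>> apply_moves([
  [-0.008,0,0.08,0,0,0],
  [-0.008,0,0.17,0,0,0],
  [-0.008,0,0.25,0,0,0],
  [-0.008,0,0.29,0,0,0],
  [-0.008,0,0.29,0,0,0],
])

```text
clock: 43.65
tcp_pos: [0.5824, 0.081, 0.0866]
orientation: [-0.172, -3.136, 0.001]
contact_force: [0.7, -0.2, 0.1]
grip_width: 0.043
gripper_force: 0.0
```

>>> apply_moves([
  [0,0,0,0,0,0],
  [0,0,0,0,0,0],
  [0,0,0,0,0,0],
  [0,0,0,0,0,0],
], claw=0)

```text
clock: 44.15
tcp_pos: [0.5836, 0.0822, 0.0881]
orientation: [0.17, 3.135, 0.002]
contact_force: [-0.4, 3.6, 7.3]
grip_width: 0.0133
gripper_force: 42.2
```

>>> apply_moves([
  [0,0,0,0,0,0.08],
  [0,0,0,0,0,0.18],
  [0,0,0,0,0,0.28],
  [0,0,0,0,0,0.38],
  [0,0,0,0,0,0.48],
])

```text
clock: 44.78
tcp_pos: [0.5838, 0.0827, 0.0881]
orientation: [1.319, 2.85, 0.004]
contact_force: [0.4, 4.7, 4.0]
grip_width: 0.013
gripper_force: 42.3
```

>>> apply_moves([
  [0,0,0,0,0,0.1],
  [0,0,0,0,0,0.2],
  [0,0,0,0,0,0.3],
  [0,0,0,0,0,0.4],
  [0,0,0,0,0,0.488],
])

```text
clock: 45.4
tcp_pos: [0.5844, 0.083, 0.0881]
orientation: [2.289, 2.151, 0.006]
contact_force: [2.3, 5.9, 2.5]
grip_width: 0.0131
gripper_force: 42.1
```

>>> apply_moves([
  [0,0,0,0,0,0.02],
  [0,0,0,0,0,0.02],
  [0,0,0,0,0,0.02],
])

```text
clock: 45.78
tcp_pos: [0.5845, 0.083, 0.0881]
orientation: [2.318, 2.12, 0.006]
contact_force: [2.0, 4.7, 3.5]
grip_width: 0.0131
gripper_force: 42.0
```

Run:
```python
from h import *
to([.6905,-.049,.16],-5.2)
```

```text
tcp [0.5845 0.083  0.0881] yaw -5.1 j7 0.15 clk 45.77 w 0.0131 F [2.  4.7 3.5]
-> [0.6905, -0.049, 0.16] -5.2 shift [-0.4874  0.4702 -0.2876] turn [ 0.0019 -0.0017  0.0011]
```

>>> apply_moves([
  [0,0,0,0,0,0],
  [0,0,0,0,0,0],
  [0,0,0,0,0,0],
], claw=0.5)

```text
clock: 46.15
tcp_pos: [0.5824, 0.0804, 0.0869]
orientation: [-2.32, -2.118, 0.001]
contact_force: [1.5, -0.0, 0.6]
grip_width: 0.0426
gripper_force: 0.0
```

>>> apply_moves([
  [0,0,-0.12,0,0,0],
  [0,0,-0.29,0,0,0],
  [-0.1,0.1,-0.29,0,0,0],
  [-0.22,0.22,-0.29,0,0,0],
  [-0.34,0.34,-0.29,0,0,0],
])

```text
clock: 46.78
tcp_pos: [0.6603, -0.0122, 0.1595]
orientation: [-2.319, -2.119, 0.0]
contact_force: [-0.1, 0.7, 0.1]
grip_width: 0.0427
gripper_force: 0.0
```

>>> apply_moves([
  [-0.1,0.1,0,0,0,0.014],
  [-0.144,0.137,0,0,0,0.014],
  [-0.144,0.137,0,0,0,0.014],
  [-0.144,0.137,0,0,0,0.014],
  [-0.144,0.137,0,0,0,0.014],
])

```text
clock: 47.4
tcp_pos: [0.6902, -0.0485, 0.1595]
orientation: [-2.34, -2.095, -0.001]
contact_force: [0.1, -0.6, 0.2]
grip_width: 0.0426
gripper_force: 0.0
```

Run:
```python
from h import *
to([.692,-.048,.087],-6.4)
```

```text
tcp [ 0.6902 -0.0485  0.1595] yaw -6.33 j7 0.28 clk 47.4 w 0.0426 F [ 0.1 -0.6  0.2]
-> [0.692, -0.048, 0.087] -6.4 shift [0.0024 0.0071 0.29  ] turn [-0.0003 -0.0006  0.0008]
```

>>> apply_moves([
  [0.002,0.007,0.08,0,0,0],
  [0.002,0.007,0.17,0,0,0],
  [0.002,0.007,0.25,0,0,0],
  [0.002,0.007,0.29,0,0,0],
  [0.002,0.007,0.29,0,0,0],
])

```text
clock: 48.02
tcp_pos: [0.6918, -0.0501, 0.0858]
orientation: [-2.342, -2.092, 0.002]
contact_force: [0.5, -0.7, 0.5]
grip_width: 0.0429
gripper_force: 0.0
```

>>> apply_moves([
  [0,0,0,0,0,0],
  [0,0,0,0,0,0],
  [0,0,0,0,0,0],
  [0,0,0,0,0,0],
], claw=0)

```text
clock: 48.52
tcp_pos: [0.6928, -0.0501, 0.088]
orientation: [2.342, 2.093, 0.001]
contact_force: [-2.5, 1.0, 6.3]
grip_width: 0.0133
gripper_force: 40.1
```

>>> apply_moves([
  [0,0,0,0,0,0.08],
  [0,0,0,0,0,0.18],
  [0,0,0,0,0,0.28],
  [0,0,0,0,0,0.38],
  [0,0,0,0,0,0.48],
])

```text
clock: 49.15
tcp_pos: [0.6917, -0.0495, 0.088]
orientation: [-2.949, -1.077, 0.001]
contact_force: [-7.2, 2.7, 9.1]
grip_width: 0.0134
gripper_force: 40.7
```

>>> apply_moves([
  [0,0,0,0,0,0.1],
  [0,0,0,0,0,0.2],
  [0,0,0,0,0,0.3],
  [0,0,0,0,0,0.4],
  [0,0,0,0,0,0.488],
])

```text
clock: 49.78
tcp_pos: [0.6913, -0.0483, 0.088]
orientation: [-3.137, 0.102, 0.004]
contact_force: [-9.0, 5.3, 11.2]
grip_width: 0.0134
gripper_force: 41.1
```

>>> apply_moves([
  [0,0,0,0,0,0.02],
  [0,0,0,0,0,0.02],
  [0,0,0,0,0,0.02],
])

```text
clock: 50.15
tcp_pos: [0.6912, -0.0483, 0.088]
orientation: [-3.135, 0.145, 0.004]
contact_force: [-9.8, 4.6, 13.7]
grip_width: 0.0133
gripper_force: 41.1
```

Run:
```python
from h import *
to([.5625,-.1565,.16],-95.2)
print(r.get_obs()["joints"])
```

```text
tcp [ 0.6912 -0.0483  0.088 ] yaw -95.3 j7 -0.99 clk 50.15 w 0.0133 F [-9.8  4.6 13.7]
-> [0.5625, -0.1565, 0.16] -95.2 shift [-0.4737  0.4777 -0.2881] turn [-0.002   0.0019 -0.0011]
[-0.63696716  0.92930162  1.03532327  1.66127483 -0.89032208  1.09566067
 -0.99310815]
```

>>> apply_moves([
  [0,0,0,0,0,0],
  [0,0,0,0,0,0],
  [0,0,0,0,0,0],
], claw=0.5)

```text
clock: 50.52
tcp_pos: [0.6925, -0.05, 0.0868]
orientation: [3.138, -0.147, 0.0]
contact_force: [-0.9, -0.4, -0.9]
grip_width: 0.0425
gripper_force: 0.0
```

>>> apply_moves([
  [0,0,-0.12,0,0,0],
  [0,0,-0.29,0,0,0],
  [-0.15,0.15,-0.29,0,0,0],
  [-0.3,0.3,-0.29,0,0,0],
  [-0.474,0.478,-0.29,0,0,0],
])

```text
clock: 51.15
tcp_pos: [0.5625, -0.1585, 0.1596]
orientation: [3.138, -0.145, 0.001]
contact_force: [0.4, -1.9, 0.9]
grip_width: 0.0428
gripper_force: 0.0
```

>>> apply_moves([
  [0,0,0,0,0,-0.1],
  [0,0,0,0,0,-0.2],
  [0,0,0,0,0,-0.3],
  [0,0,0,0,0,-0.4],
  [0,0,0,0,0,-0.5],
])

```text
clock: 51.78
tcp_pos: [0.5633, -0.1581, 0.1596]
orientation: [2.953, 1.072, 0.0]
contact_force: [-0.5, -0.8, -0.4]
grip_width: 0.0429
gripper_force: 0.0
```

>>> apply_moves([
  [0,0,0,0,0,-0.1],
  [0,0,0,0,0,-0.2],
  [0,0,0,0,0,-0.3],
  [0,0,0,0,0,-0.4],
  [0,0,0,0,0,-0.5],
])

```text
clock: 52.4
tcp_pos: [0.5632, -0.1582, 0.1596]
orientation: [2.318, 2.12, -0.0]
contact_force: [-1.4, -0.2, 0.3]
grip_width: 0.0425
gripper_force: 0.0
```

>>> apply_moves([
  [0,0,0,0,0,0],
  [0,0,0,0,0,0],
  [0,0,0,0,0,0],
])

```text
clock: 52.78
tcp_pos: [0.5632, -0.1579, 0.1594]
orientation: [2.325, 2.113, -0.001]
contact_force: [-0.3, -0.4, 0.5]
grip_width: 0.0428
gripper_force: 0.0
```

Run:
```python
from h import *
to([.5625,-.1565,.087],-5.2)
```

```text
tcp [ 0.5632 -0.1579  0.1594] yaw -5.45 j7 0.48 clk 52.77 w 0.0428 F [-0.3 -0.4  0.5]
-> [0.5625, -0.1565, 0.087] -5.2 shift [ 0.0053 -0.0034  0.2898] turn [-0.0001  0.0002 -0.0028]
```

Turn from -5.45° (first trimmed to -5.2°) to -95.2°: 1.0.

>>> apply_moves([
  [0.005,-0.003,0.08,0,0,-0.003],
  [0.005,-0.003,0.17,0,0,-0.003],
  [0.005,-0.003,0.25,0,0,-0.003],
  [0.005,-0.003,0.29,0,0,-0.003],
  [0.005,-0.003,0.29,0,0,-0.003],
])

```text
clock: 53.4
tcp_pos: [0.5622, -0.1565, 0.0862]
orientation: [-2.317, -2.12, 0.002]
contact_force: [-0.4, -0.1, 1.1]
grip_width: 0.0426
gripper_force: 0.0
```

>>> apply_moves([
  [0,0,0,0,0,0],
  [0,0,0,0,0,0],
  [0,0,0,0,0,0],
  [0,0,0,0,0,0],
], claw=0)

```text
clock: 53.9
tcp_pos: [0.5626, -0.1567, 0.0879]
orientation: [2.318, 2.12, 0.001]
contact_force: [-2.9, 0.3, 6.2]
grip_width: 0.0132
gripper_force: 39.8
```

>>> apply_moves([
  [0,0,0,0,0,0.1],
  [0,0,0,0,0,0.2],
  [0,0,0,0,0,0.3],
  [0,0,0,0,0,0.4],
  [0,0,0,0,0,0.5],
])

```text
clock: 54.52
tcp_pos: [0.5627, -0.1568, 0.0879]
orientation: [2.955, 1.066, 0.001]
contact_force: [-2.1, 0.9, 3.9]
grip_width: 0.0134
gripper_force: 39.8
```

>>> apply_moves([
  [0,0,0,0,0,0.1],
  [0,0,0,0,0,0.2],
  [0,0,0,0,0,0.3],
  [0,0,0,0,0,0.4],
  [0,0,0,0,0,0.5],
])

```text
clock: 55.15
tcp_pos: [0.5627, -0.1569, 0.0879]
orientation: [3.138, -0.146, 0.001]
contact_force: [-2.6, -0.7, 4.2]
grip_width: 0.0132
gripper_force: 39.8
```

>>> apply_moves([
  [0,0,0,0,0,0],
  [0,0,0,0,0,0],
  [0,0,0,0,0,0],
])

```text
clock: 55.52
tcp_pos: [0.5627, -0.1569, 0.0879]
orientation: [3.138, -0.14, 0.001]
contact_force: [-2.7, 1.3, 6.6]
grip_width: 0.0133
gripper_force: 40.0
```

Run:
```python
from h import *
to([.454,-.0264,.16],-95.2)
```

```text
tcp [ 0.5627 -0.1569  0.0879] yaw -95.12 j7 -0.71 clk 55.52 w 0.0133 F [-2.7  1.3  6.6]
-> [0.454, -0.0264, 0.16] -95.2 shift [-0.4794 -0.4811 -0.2889] turn [ 0.0001 -0.0005  0.0009]
```

>>> apply_moves([
  [0,0,0,0,0,0],
  [0,0,0,0,0,0],
  [0,0,0,0,0,0],
], claw=0.5)

```text
clock: 55.9
tcp_pos: [0.5628, -0.1564, 0.087]
orientation: [-3.138, 0.139, -0.0]
contact_force: [-0.2, 0.4, 0.2]
grip_width: 0.0424
gripper_force: 0.0
```

>>> apply_moves([
  [0,0,-0.12,0,0,0],
  [0,0,-0.29,0,0,0],
  [-0.15,-0.15,-0.29,0,0,0],
  [-0.3,-0.3,-0.29,0,0,0],
  [-0.478,-0.481,-0.29,0,0,0],
])

```text
clock: 56.52
tcp_pos: [0.4543, -0.0261, 0.1596]
orientation: [-3.138, 0.141, -0.001]
contact_force: [0.5, 2.3, 0.3]
grip_width: 0.0427
gripper_force: 0.0
```

>>> apply_moves([
  [0,0,0,0,0,-0.1],
  [0,0,0,0,0,-0.2],
  [0,0,0,0,0,-0.3],
  [0,0,0,0,0,-0.4],
  [0,0,0,0,0,-0.5],
])

```text
clock: 57.15
tcp_pos: [0.4549, -0.0269, 0.1597]
orientation: [-2.95, -1.08, -0.001]
contact_force: [-0.2, 0.4, 0.6]
grip_width: 0.0428
gripper_force: 0.0
```

>>> apply_moves([
  [0,0,0,0,0,-0.1],
  [0,0,0,0,0,-0.2],
  [0,0,0,0,0,-0.3],
  [0,0,0,0,0,-0.4],
  [0,0,0,0,0,-0.5],
])

```text
clock: 57.78
tcp_pos: [0.4549, -0.027, 0.1596]
orientation: [2.313, 2.126, 0.001]
contact_force: [-0.3, 0.3, 0.3]
grip_width: 0.0429
gripper_force: 0.0
```

>>> apply_moves([
  [0,0,0,0,0,-0.1],
  [0,0,0,0,0,-0.2],
  [0,0,0,0,0,-0.3],
  [0,0,0,0,0,-0.4],
  [0,0,0,0,0,-0.5],
])

```text
clock: 58.4
tcp_pos: [0.4549, -0.027, 0.1596]
orientation: [1.323, 2.849, 0.0]
contact_force: [-1.1, 0.5, 0.1]
grip_width: 0.0428
gripper_force: 0.0
```

>>> apply_moves([
  [0,0,0,0,0,-0.1],
  [0,0,0,0,0,-0.2],
  [0,0,0,0,0,-0.3],
  [0,0,0,0,0,-0.4],
  [0,0,0,0,0,-0.5],
])

```text
clock: 59.02
tcp_pos: [0.4549, -0.0271, 0.1596]
orientation: [0.132, 3.139, 0.0]
contact_force: [-0.3, 0.4, -0.2]
grip_width: 0.0429
gripper_force: 0.0
```

>>> apply_moves([
  [0,0,0,0,0,0],
  [0,0,0,0,0,0],
  [0,0,0,0,0,0],
])

```text
clock: 59.4
tcp_pos: [0.4549, -0.0269, 0.1595]
orientation: [-0.142, -3.138, 0.0]
contact_force: [-0.1, -0.5, -0.3]
grip_width: 0.0424
gripper_force: 0.0
```

Run:
```python
from h import *
to([.4543,-.0264,.087],84.8)
print(r.get_obs()["joints"])
```

```text
tcp [ 0.4549 -0.0269  0.1595] yaw 84.81 j7 1.6 clk 59.4 w 0.0424 F [-0.1 -0.5 -0.3]
-> [0.4543, -0.0264, 0.087] 84.8 shift [0.0024 0.0018 0.2901] turn [-0.     -0.      0.0002]
[-0.58712854  0.23167744  0.58838588  2.16381513 -0.17993922  0.79220086
  1.59617912]
```

>>> apply_moves([
  [0.002,0.001,0.08,0,0,0],
  [0.002,0.001,0.17,0,0,0],
  [0.002,0.001,0.25,0,0,0],
  [0.002,0.001,0.29,0,0,0],
  [0.002,0.001,0.29,0,0,0],
])

```text
clock: 60.02
tcp_pos: [0.4541, -0.0267, 0.0867]
orientation: [-0.14, -3.137, 0.001]
contact_force: [-0.3, 0.1, 0.4]
grip_width: 0.0427
gripper_force: 0.0
```

>>> apply_moves([
  [0,0,0,0,0,0],
  [0,0,0,0,0,0],
  [0,0,0,0,0,0],
  [0,0,0,0,0,0],
], claw=0)

```text
clock: 60.52
tcp_pos: [0.455, -0.0265, 0.0878]
orientation: [0.14, 3.137, 0.001]
contact_force: [-0.9, 0.3, 6.7]
grip_width: 0.0132
gripper_force: 40.5
```

>>> apply_moves([
  [0,0,0,0,0,0.1],
  [0,0,0,0,0,0.2],
  [0,0,0,0,0,0.3],
  [0,0,0,0,0,0.4],
  [0,0,0,0,0,0.5],
])

```text
clock: 61.15
tcp_pos: [0.4547, -0.0271, 0.0878]
orientation: [1.336, 2.842, 0.0]
contact_force: [-3.1, -1.5, 7.6]
grip_width: 0.0132
gripper_force: 40.7
```

>>> apply_moves([
  [0,0,0,0,0,0.1],
  [0,0,0,0,0,0.2],
  [0,0,0,0,0,0.3],
  [0,0,0,0,0,0.4],
  [0,0,0,0,0,0.5],
])

```text
clock: 61.78
tcp_pos: [0.4539, -0.0274, 0.0877]
orientation: [-2.323, -2.114, 0.0]
contact_force: [-5.5, -2.6, 11.3]
grip_width: 0.0136
gripper_force: 41.3
```

>>> apply_moves([
  [0,0,0,0,0,0],
  [0,0,0,0,0,0],
  [0,0,0,0,0,0],
])

```text
clock: 62.15
tcp_pos: [0.4539, -0.0274, 0.0877]
orientation: [-2.319, -2.119, 0.0]
contact_force: [-4.5, -1.8, 13.1]
grip_width: 0.013
gripper_force: 41.5
```

Run:
```python
from h import *
to([.584,.0825,.16],-5.2)
```

```text
tcp [ 0.4539 -0.0274  0.0877] yaw -5.17 j7 0.49 clk 62.15 w 0.013 F [-4.5 -1.8 13.1]
-> [0.584, 0.0825, 0.16] -5.2 shift [ 0.4848  0.4785 -0.2892] turn [-0.0003 -0.0003  0.0003]
```

>>> apply_moves([
  [0,0,0,0,0,0],
  [0,0,0,0,0,0],
  [0,0,0,0,0,0],
], claw=0.5)

```text
clock: 62.52
tcp_pos: [0.4545, -0.0264, 0.087]
orientation: [-2.317, -2.121, -0.0]
contact_force: [-0.7, -0.5, -0.7]
grip_width: 0.0429
gripper_force: 0.0
```

>>> apply_moves([
  [0,0,-0.12,0,0,0],
  [0,0,-0.29,0,0,0],
  [0.15,0.15,-0.29,0,0,0],
  [0.3,0.3,-0.29,0,0,0],
  [0.484,0.478,-0.29,0,0,0],
])

```text
clock: 63.15
tcp_pos: [0.584, 0.0834, 0.1597]
orientation: [-2.318, -2.12, -0.001]
contact_force: [0.7, -0.4, 0.7]
grip_width: 0.0424
gripper_force: 0.0
```

>>> apply_moves([
  [0,0,0,0,0,0],
  [0,0,0,0,0,0],
  [0,0,0,0,0,0],
  [0,0,0,0,0,0],
])

```text
clock: 63.65
tcp_pos: [0.5824, 0.0816, 0.1597]
orientation: [-2.319, -2.119, -0.0]
contact_force: [-0.3, -0.2, 0.8]
grip_width: 0.0425
gripper_force: 0.0
```

Run:
```python
from h import *
to([.584,.0825,.087],-5.2)
```

```text
tcp [0.5824 0.0816 0.1597] yaw -5.18 j7 0.23 clk 63.65 w 0.0425 F [-0.3 -0.2  0.8]
-> [0.584, 0.0825, 0.087] -5.2 shift [0.0041 0.006  0.291 ] turn [-0.0001 -0.0004  0.0003]
```

>>> apply_moves([
  [0.004,0.006,0.08,0,0,0],
  [0.004,0.006,0.17,0,0,0],
  [0.004,0.006,0.25,0,0,0],
  [0.004,0.006,0.29,0,0,0],
  [0.004,0.006,0.29,0,0,0],
])

```text
clock: 64.28
tcp_pos: [0.5841, 0.0829, 0.0861]
orientation: [-2.318, -2.12, 0.003]
contact_force: [-0.2, 0.4, 0.4]
grip_width: 0.0427
gripper_force: 0.0
```

>>> apply_moves([
  [0,0,0,0,0,0],
  [0,0,0,0,0,0],
  [0,0,0,0,0,0],
  [0,0,0,0,0,0],
], claw=0)

```text
clock: 64.78
tcp_pos: [0.5846, 0.0832, 0.0878]
orientation: [-2.317, -2.121, -0.001]
contact_force: [-4.2, 0.2, 6.5]
grip_width: 0.0135
gripper_force: 39.7
```

>>> apply_moves([
  [0,0,0,0,0,0.1],
  [0,0,0,0,0,0.2],
  [0,0,0,0,0,0.3],
  [0,0,0,0,0,0.4],
  [0,0,0,0,0,0.5],
])

```text
clock: 65.4
tcp_pos: [0.5853, 0.0828, 0.0879]
orientation: [2.955, 1.065, 0.002]
contact_force: [-1.6, -2.2, 1.6]
grip_width: 0.0133
gripper_force: 39.8
```

>>> apply_moves([
  [0,0,0,0,0,0.1],
  [0,0,0,0,0,0.2],
  [0,0,0,0,0,0.3],
  [0,0,0,0,0,0.4],
  [0,0,0,0,0,0.5],
])

```text
clock: 66.03
tcp_pos: [0.5855, 0.0821, 0.0879]
orientation: [3.136, -0.147, 0.004]
contact_force: [0.6, -4.1, 0.6]
grip_width: 0.0131
gripper_force: 39.8
```

>>> apply_moves([
  [0,0,0,0,0,0],
  [0,0,0,0,0,0],
  [0,0,0,0,0,0],
])

```text
clock: 66.4
tcp_pos: [0.5855, 0.0821, 0.0878]
orientation: [3.137, -0.139, 0.004]
contact_force: [2.0, -5.2, 4.4]
grip_width: 0.0132
gripper_force: 40.2
```

Run:
```python
from h import *
to([.6915,-.0485,.16],-95.2)
```

```text
tcp [0.5855 0.0821 0.0878] yaw -95.08 j7 -1.01 clk 66.4 w 0.0132 F [ 2.  -5.2  4.4]
-> [0.6915, -0.0485, 0.16] -95.2 shift [ 0.4694  0.4831 -0.2871] turn [ 0.0006 -0.0015  0.0013]
```

>>> apply_moves([
  [0,0,0,0,0,0],
  [0,0,0,0,0,0],
  [0,0,0,0,0,0],
], claw=0.5)

```text
clock: 66.78
tcp_pos: [0.5843, 0.084, 0.0867]
orientation: [-3.138, 0.138, 0.001]
contact_force: [0.0, -0.8, -0.7]
grip_width: 0.0429
gripper_force: 0.0
```

>>> apply_moves([
  [0,0,-0.12,0,0,0],
  [0,0,-0.29,0,0,0],
  [0.15,0.15,-0.29,0,0,0],
  [0.3,0.3,-0.29,0,0,0],
  [0.472,0.484,-0.29,0,0,0],
])

```text
clock: 67.4
tcp_pos: [0.6923, -0.0467, 0.1592]
orientation: [-3.137, 0.135, 0.001]
contact_force: [-0.1, 0.9, 0.5]
grip_width: 0.0427
gripper_force: 0.0
```

>>> apply_moves([
  [0,0,0,0,0,-0.1],
  [0,0,0,0,0,-0.2],
  [0,0,0,0,0,-0.3],
  [0,0,0,0,0,-0.4],
  [0,0,0,0,0,-0.5],
])

```text
clock: 68.03
tcp_pos: [0.6909, -0.047, 0.1592]
orientation: [-2.949, -1.08, 0.001]
contact_force: [0.8, -0.2, -0.1]
grip_width: 0.0427
gripper_force: 0.0
```

>>> apply_moves([
  [0,0,0,0,0,-0.1],
  [0,0,0,0,0,-0.2],
  [0,0,0,0,0,-0.3],
  [0,0,0,0,0,-0.4],
  [0,0,0,0,0,-0.5],
])

```text
clock: 68.65
tcp_pos: [0.6909, -0.047, 0.1593]
orientation: [-2.311, -2.127, 0.0]
contact_force: [-1.1, 0.8, 0.2]
grip_width: 0.0431
gripper_force: 0.0
```

>>> apply_moves([
  [0,0,0,0,0,-0.1],
  [0,0,0,0,0,-0.2],
  [0,0,0,0,0,-0.3],
  [0,0,0,0,0,-0.4],
  [0,0,0,0,0,-0.5],
])

```text
clock: 69.28
tcp_pos: [0.6908, -0.0471, 0.1593]
orientation: [-1.322, -2.849, 0.0]
contact_force: [-0.0, 0.4, 0.2]
grip_width: 0.0427
gripper_force: 0.0
```

>>> apply_moves([
  [0,0,0,0,0,-0.1],
  [0,0,0,0,0,-0.2],
  [0,0,0,0,0,-0.3],
  [0,0,0,0,0,-0.4],
  [0,0,0,0,0,-0.5],
])

```text
clock: 69.9
tcp_pos: [0.6908, -0.0473, 0.1593]
orientation: [-0.131, -3.138, -0.0]
contact_force: [-0.6, 0.1, 0.6]
grip_width: 0.0425
gripper_force: 0.0
```

>>> apply_moves([
  [0,0,0,0,0,0],
  [0,0,0,0,0,0],
  [0,0,0,0,0,0],
])

```text
clock: 70.28
tcp_pos: [0.6911, -0.0473, 0.1594]
orientation: [-0.142, -3.138, 0.0]
contact_force: [0.4, -1.0, 0.5]
grip_width: 0.0429
gripper_force: 0.0
```

Run:
```python
from h import *
to([.6915,-.0485,.087],84.8)
```

```text
tcp [ 0.6911 -0.0473  0.1594] yaw 84.82 j7 1.72 clk 70.28 w 0.0429 F [ 0.4 -1.   0.5]
-> [0.6915, -0.0485, 0.087] 84.8 shift [-0.0021 -0.0046  0.2897] turn [-0.0001 -0.0001  0.0003]
```

Then turn, release, retreat, and check.

>>> apply_moves([
  [-0.002,-0.004,0.08,0,0,0],
  [-0.002,-0.004,0.17,0,0,0],
  [-0.002,-0.004,0.25,0,0,0],
  [-0.002,-0.004,0.29,0,0,0],
  [-0.002,-0.004,0.29,0,0,0],
])

```text
clock: 70.9
tcp_pos: [0.691, -0.0485, 0.086]
orientation: [-0.14, -3.137, 0.0]
contact_force: [0.6, -0.9, 0.3]
grip_width: 0.0429
gripper_force: 0.0
```

>>> apply_moves([
  [0,0,0,0,0,0],
  [0,0,0,0,0,0],
  [0,0,0,0,0,0],
  [0,0,0,0,0,0],
], claw=0)

```text
clock: 71.4
tcp_pos: [0.6922, -0.0483, 0.0881]
orientation: [0.139, 3.137, 0.001]
contact_force: [-0.6, 1.3, 6.3]
grip_width: 0.0132
gripper_force: 40.7
```

>>> apply_moves([
  [0,0,0,0,0,0.1],
  [0,0,0,0,0,0.2],
  [0,0,0,0,0,0.3],
  [0,0,0,0,0,0.4],
  [0,0,0,0,0,0.5],
])

```text
clock: 72.03
tcp_pos: [0.6925, -0.0478, 0.0881]
orientation: [1.334, 2.842, 0.002]
contact_force: [0.3, 2.2, 5.0]
grip_width: 0.0136
gripper_force: 40.7
```

>>> apply_moves([
  [0,0,0,0,0,0.1],
  [0,0,0,0,0,0.2],
  [0,0,0,0,0,0.3],
  [0,0,0,0,0,0.4],
  [0,0,0,0,0,0.5],
])

```text
clock: 72.65
tcp_pos: [0.693, -0.0477, 0.0881]
orientation: [2.32, 2.116, 0.004]
contact_force: [2.1, 1.1, 4.0]
grip_width: 0.0135
gripper_force: 40.5
```

>>> apply_moves([
  [0,0,0,0,0,0],
  [0,0,0,0,0,0],
  [0,0,0,0,0,0],
])

```text
clock: 73.03
tcp_pos: [0.693, -0.0476, 0.0881]
orientation: [2.316, 2.121, 0.004]
contact_force: [1.8, 1.8, 5.5]
grip_width: 0.0134
gripper_force: 40.7
```

Run:
```python
from h import *
to([.48,.17,.25],-5.2)
```

```text
tcp [ 0.693  -0.0476  0.0881] yaw -5.04 j7 0.45 clk 73.03 w 0.0134 F [1.8 1.8 5.5]
-> [0.48, 0.17, 0.25] -5.2 shift [ 0.793  -0.9235 -0.6492] turn [ 0.0018 -0.0007  0.0018]
```

>>> apply_moves([
  [0,0,0,0,0,0],
  [0,0,0,0,0,0],
  [0,0,0,0,0,0],
], claw=0.5)

```text
clock: 73.4
tcp_pos: [0.6912, -0.0487, 0.0867]
orientation: [-2.318, -2.12, 0.001]
contact_force: [-0.1, -0.3, 0.2]
grip_width: 0.0428
gripper_force: 0.0
```

>>> apply_moves([
  [0,0,-0.12,0,0,0],
  [0,0,-0.3,0,0,0],
  [0,0,-0.5,0,0,0],
  [0.1,-0.1,-0.6,0,0,0],
  [0.25,-0.2,-0.6,0,0,0],
])

```text
clock: 74.03
tcp_pos: [0.6478, 0.0165, 0.2396]
orientation: [2.319, 2.115, 0.005]
contact_force: [0.5, 0.6, -1.5]
grip_width: 0.0426
gripper_force: 0.0
```

>>> apply_moves([
  [0.15,-0.15,0,0,0,0],
  [0.3,-0.3,0,0,0,0],
  [0.45,-0.45,0,0,0,0],
  [0.6,-0.6,0,0,0,0],
  [0.75,-0.72,0,0,0,0],
])

```text
clock: 74.65
tcp_pos: [0.483, 0.222, 0.2369]
orientation: [-2.317, -2.12, 0.0]
contact_force: [0.3, 1.0, 0.4]
grip_width: 0.0429
gripper_force: 0.0
```

Run:
```python
from h import *
f=r.grab_frame("top");g=r.grab_frame("scene");clamps(f);clamps(g)
print(boards(f),r.get_obs()["clock"])
q=cv2.resize(np.hstack([g["pixels"][130:330,150:300],f["pixels"][85:285,220:370]]),None,fx=2.6,fy=2.6,interpolation=cv2.INTER_CUBIC)
cv2.imwrite("pics/c11.png",q[:,:,::-1])
for n in("tin","flux_bottle","solder_reel"): print(n,[np.round(atz(f,l["point"],0)[:2],3) for l in r.landmark_of(f,n)[:1]])
```

```text
1 exp [ 0.5606 -0.1575] meas [ 0.5609 -0.1573] ang 173.5 len 0.056 0.015 122
2 exp [ 0.452  -0.0271] meas [ 0.4524 -0.0263] ang 85.4 len 0.054 0.014 119
3 exp [0.5824 0.0815] meas [0.5827 0.0816] ang 175.3 len 0.057 0.013 106
4 exp [ 0.691  -0.0489] meas [ 0.6904 -0.0489] ang 85.0 len 0.055 0.017 131
1 exp [ 0.5606 -0.1575] meas [ 0.5662 -0.1575] ang 175.2 len 0.058 0.013 104
2 exp [ 0.452  -0.0271] meas [ 0.4601 -0.027 ] ang 84.0 len 0.052 0.022 131
3 exp [0.5824 0.0815] meas [0.5887 0.0808] ang 175.5 len 0.06 0.011 94
4 exp [ 0.691  -0.0489] meas [ 0.6971 -0.0494] ang 82.5 len 0.05 0.015 138
[([0.409, -0.61], 57.2)] 74.75
tin [array([ 0.775, -0.162])]
flux_bottle [array([0.361, 0.183])]
solder_reel [array([0.754, 0.249])]
```

View pics/c11.png

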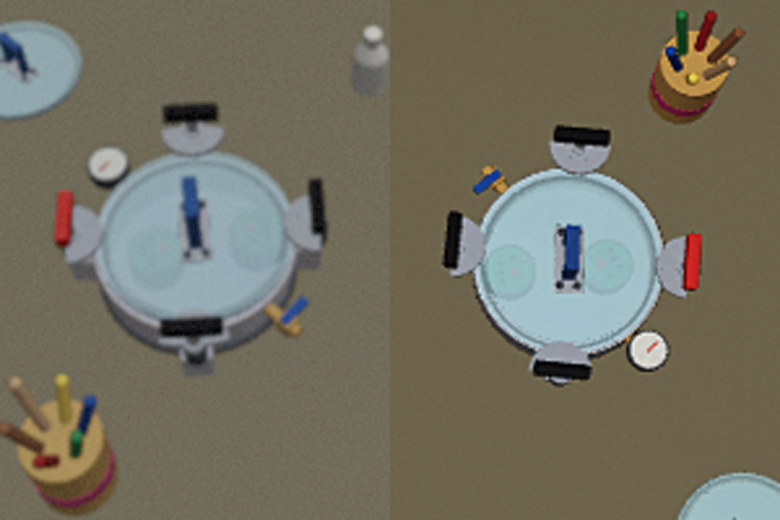

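The cams of all four clamps lie over the lid's edge. Both modules stand in the pot under the seated lid; the left one has shifted a little but is still upright. The bystanders have not moved, so I am handing in.

```bash
python3 -c "
from bench import r
print(r.hand_in())"
```

```text
the job is handed in; nothing more can be done
None
```

The job is handed in, with no verdict returned: both modules from the mat stand board side up in the pot, the lid is seated and released, all four clamps were turned two quarter turns in the asked order (within about 1° by tool angle), and the tin, bottle and reel were not touched.

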